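Dry-fit a timber roof bracket on its post stub

ROBOT

A 7-joint arm with a two-finger parallel gripper is mounted at the origin on the work surface. World frame = base frame: x ahead of the robot, y to its left, z up, the work surface at z = 0. Lengths are in m, angles in rad, forces in N, time in s.
With the tool pointing down it reaches from about 0.425 to 0.925 m from the base axis. Payload 6.8 kg.
Tool frame: the origin (TCP) lies between the finger pads; the fingertips stand 14 mm ahead of it and the grasp point (between the pads) lies 5 mm behind it; z points along the fingers, y is the direction in which the jaws open and shut (so a half turn about z gives the same grasp; the last joint's range is limited). The gripper opens to 85 mm and grips with 20 to 120 N. Pads are 22 mm wide; open, the fingers measure 114 mm over their backs; the gripper's body (76 mm by 85 mm) begins 54 mm behind the grasp point. The pads swing forward as they close: fully open they stand 13 mm farther back than shut.
Start: joints at [-1.36, 0.477, 0.022, 1.555, -0.011, 1.109, -0.083], TCP at [0.212, 0.641, 0.245] pointing down, gripper open.
Joint ranges: [-2.96, 2.96], [-0.34, 2.1], [-1.41, 1.46], [0.24, 2.44], [-1.37, 4.51], [0.17, 1.92], [-2.96, 2.96]. Speed limits (rad/s): [2.39, 2.39, 3.14, 3.14, 3.14, 3.14, 3.14].

INTERFACE

Orientations are given as a unit quaternion [w, x, y, z].
In Python, from station import bot gives the robot as it stands.
- The arm moves only by the shell command python3 -m crank 'ROWS' [FORCE]. ROWS is JSON, a list of rows, each a list of 3 entries, a list of its own where there are three numbers: the shift along the tool's x, y, z in m, then the turn, a rotation vector about the tool's x, y, z in degrees, then the finger opening in m, from 0 to 0.0854. A call has 1 to 10 rows; each row shifts and turns the commanded pose from where the row before left it, along the tool's axes as they then stand; what a row does not reach is not made up. A row lasts 1/8 s, in which the tool goes at most 62.5 mm and 10.7 degrees, less where a joint would pass 70% of its speed; a pose out of reach is approached as far as the arm can. A call is refused whole if a number of a shift passes 0.0625 or a number of a turn 10.7, either way. A call with a gripper value outside its range is refused whole. The fingers move at their own pace and stop on an object; FORCE is the grip in N (left out, the last holds). Time passes only in rows, so rows that do not move let the fingers close. It gives the time, the measured TCP pose, the force and the opening at its end, in the units of the state.
- bot.get_obs(): the state, without advancing time (a new reading comes with each control period).
- bot.read_camera(name): name is "scene" or "side" or "wrist"; returns (picture, depth): 480x640x3 uint8, red, green, blue; 480x640 float32, m along the optical axis (not along the pixel's ray), 0 where there is no reading.
- bot.calibration(name): a dict with "fx", "fy", "cx", "cy" (pixels), "D" ([k1, k2, p1, p2, k3] as OpenCV has them; the pictures are not rectified), "extrinsics" (4x4, takes a point from camera to world coordinates). Camera axes: x right, y down, z forward; pixel columns grow to the right and rows downward; lengths in m; the calibration is good to about 2 mm. A picture is of the moment at which its call begins: read the wrist's pose just before it. calibration takes no time and is no camera call; for the wrist camera it gives the pose at the moment of the call.
- bot.hand_in(): hands the job in, once; it reports no verdict.
The state is a dict: "t": time; "q": joint angles; "joint_vel": joint speeds; "joint_torque": joint torques, N m; "eef_pos": TCP position; "tool_rot": TCP orientation; "contact_force": force on the tool from outside, world axes, zero at the start; "torque": the same for the moment, N m; "gripper_width": opening from 0.0 (shut) to 1.0 (fully open).
Only numpy, scipy, OpenCV 4.12 (cv2) and the standard library are available. Lean on these libraries where they do the work, as an engineer would, in place of code of your own. Each camera call takes 0.05 s, during which the arm holds its last target.

TASK

Dry-fit the roof bracket on the post stub from the bottom up: first the bearing block, centred and square on the stub with its four corner ears up, then the short arm seated in a channel of the block, then the long arm crosswise in the notch on top of the short arm, and last the cap block upright on the middle of the long arm, its groove running along the long arm. Centre every piece on the one below, let each one go before you bring the next, and leave the flask, glue bottle and mallet where they are.

Things in the scene. Friction and masses are not known exactly. Their poses are not given: they have to be found in the camera images.
- post: fixed post stub, the place to build on: a plain square block of darker wood, 100 x 100 mm and 40 mm high, flat on top, fastened to the bench. Origin: centre of its underside, on the bench; x and y parallel to its sides, z up, its top is at z = 40 mm.
- bearing_block: loose bearing block, the larger square block, pale wood, 100 g: 64 x 64 mm, 42 mm high. Foot flares from 48 mm square to 64 mm at height 14 mm; straight sides from 14 to 34 mm; above, four corner ears (13 x 13 mm, 8 mm high) leave two crossing channels 38 mm wide along x and y, their floor at z = 34 mm. Stands ears up. Origin: centre of its underside; x, y parallel to its sides, z up.
- short_arm: loose short arm, pale wood, 85 g: bar 124 mm long (x), 28 wide (y), 40 high (z), lower end corners rounded (18 mm). In the middle of its top a notch 38 mm long (x), 6 mm deep, over the full width: notch floor at z = 34 mm. Lies notch up. Origin: centre of its underside. Fits either channel of the bearing block, underside on the channel floor, its lowest 8 mm between the ears.
- long_arm: loose long arm, pale wood, 120 g: a bar 170 mm long (x), 28 mm wide (y), 40 mm high (z), bottom corners of the ends rounded (18 mm), top flat with no notch. Origin: centre of its underside, z up. It goes crosswise into the short arm's notch, its lowest 6 mm between the notch's ends.
- cap_block: loose cap block, the smaller of the two square blocks, pale wood, 50 g: 44 x 44 mm, 34 mm high. Its foot flares from 34 mm square at the underside to 44 mm at 10 mm height, then straight sides; along its top runs one groove (along x), 22 mm wide and 8 mm deep. It stands groove up. Origin: centre of its underside; x along the groove, z up.
- flask: bystander: black drinking flask, a standing round cylinder 66 mm wide and 190 mm high. Origin: centre of its underside.
- glue_bottle: bystander: small white standing bottle, 44 mm wide and 100 mm high. Origin: centre of its underside.
- mallet: bystander: wooden mallet lying down, head 130 x 60 x 70 mm (x, y, z), handle 26 mm thick running 160 mm out of the head's -y side. Origin: under the centre of the head.

How it is judged:
On the way, in this order (a step that is already met when the one before it is completed fails the run):
1. the bearing block stands centred and square on the post stub, let go (horizontal distance between bearing_block and post below 0.012 m and z of bearing_block in the frame of post between 0.035 and 0.045 m and angle between bearing_block's own z axis and vertical below 0.1 rad and (angle between the x axis of bearing_block and the x axis of post, either way round below 0.2 rad or angle between the x axis of bearing_block and the x axis of post, either way round above 1.3708 rad) and contact force between bearing_block and the fingers below 0.1 N and linear speed of bearing_block below 0.03 m/s), for 0.2 s.
2. the short arm lies seated in the bearing block, let go (horizontal distance between short_arm and bearing_block below 0.012 m and z of short_arm in the frame of bearing_block between 0.029 and 0.039 m and angle between short_arm's own z axis and vertical below 0.1 rad and (angle between the x axis of short_arm and the x axis of bearing_block, either way round below 0.2 rad or angle between the x axis of short_arm and the x axis of bearing_block, either way round above 1.3708 rad) and contact force between short_arm and the fingers below 0.1 N and linear speed of short_arm below 0.03 m/s), for 0.2 s.
3. the long arm lies across the short arm in its notch, let go (horizontal distance between long_arm and short_arm below 0.012 m and z of long_arm in the frame of short_arm between 0.029 and 0.039 m and angle between long_arm's own z axis and vertical below 0.1 rad and angle between the x axis of long_arm and the x axis of short_arm, either way round above 1.37 rad and contact force between long_arm and the fingers below 0.1 N and linear speed of long_arm below 0.03 m/s), for 0.2 s.
4. the cap block stands on the middle of the long arm, let go (horizontal distance between cap_block and long_arm below 0.01 m and z of cap_block in the frame of long_arm between 0.035 and 0.045 m and angle between cap_block's own z axis and vertical below 0.1 rad and angle between the x axis of cap_block and the x axis of long_arm, either way round below 0.3 rad and contact force between cap_block and the fingers below 0.1 N and linear speed of cap_block below 0.03 m/s), for 0.2 s.
At the end, for the whole second after the job is handed in: All four stacked in order on the stub, seated (height within 5 mm), released, at rest and upright (0.1 rad), each centred on the one below within 12 mm (cap block 10 mm); block, short arm square and long arm crosswise within 0.2 rad, cap groove along the long arm within 0.3 rad (all of step 1 and all of step 2 and all of step 3 and all of step 4); the robot touches nothing.
It fails at once if the flask is moved more than 30 mm or tipped over (distance of flask from where it was at the start of the episode above 0.03 m or angle between flask's own z axis and vertical above 0.5 rad).
It fails at once if the glue bottle is moved more than 30 mm or tipped over (distance of glue_bottle from where it was at the start of the episode above 0.03 m or angle between glue_bottle's own z axis and vertical above 0.5 rad).
It fails at once if the mallet is moved more than 30 mm or tipped over (distance of mallet from where it was at the start of the episode above 0.03 m or angle between mallet's own z axis and vertical above 0.5 rad).
It also fails if it takes over 128 s, if anything falls off the work surface, if the arm or the gripper's body presses on something with over 40 N, if the wrist force passes 120 N, or if a joint passes its speed limit or range.

## Working session

There is one attempt and no reset: what is moved stays moved. The work goes in short steps, Python scripts to look and compute and a shell command to move; the robot and the scene stay as the last step left them, time stands still between calls to the robot, and variables do not carry over. Pictures are saved under pics/ and viewed, and the job is handed in when it is done.

```bash
ls; mkdir -p pics; python3 - <<'E'
from station import bot
import cv2, numpy as np
o=bot.get_obs(); print(o)
for n in ["scene","side","wrist"]:
    c=bot.calibration(n); print(n,c)
    p,d=bot.read_camera(n); cv2.imwrite(f"pics/{n}0.png",p[:,:,::-1]); np.savez(f"pics/{n}0.npz",p=p,d=d,E=c["extrinsics"])
E
```

```text
pics
{'t': 0.0, 'q': array([-1.36012235,  0.47784085,  0.02234477,  1.55643473, -0.01155228,
        1.10929231, -0.08309548]), 'joint_vel': array([ 0.00062218, -0.00069779,  0.00021497,  0.00021165, -0.00031465,
        0.00029338,  0.00215747]), 'joint_torque': array([ 4.26642337e-04, -5.96437204e+01,  1.60788216e+00, -2.81207532e+01,
        1.22758158e-02,  9.04880231e-03,  9.07703651e-06]), 'eef_pos': array([0.21137221, 0.64046261, 0.24430551]), 'tool_rot': array([-9.99502424e-05,  1.58713669e-01,  9.87324221e-01, -9.18511569e-04]), 'contact_force': array([ 0.78106437,  0.29979256, -0.30322197]), 'torque': array([0.02032359, 0.03152671, 0.01749264]), 'gripper_width': 1.0027381715248012}
scene {'fx': 590.1556929137633, 'fy': 590.1556929137633, 'cx': 323.0298229471747, 'cy': 248.95880516630172, 'D': array([-0.13330696,  0.        ,  0.        ,  0.        ,  0.        ]), 'extrinsics': array([[ 0.16662107,  0.72067723, -0.67295004,  1.40913677],
       [ 0.98592646, -0.11231953,  0.1238279 , -0.13759226],
       [ 0.01365452, -0.68411158, -0.72924955,  0.91221851],
       [ 0.    
[... 240 characters left out ...]
sics': array([[ 0.90875084, -0.30090314,  0.28918718,  0.21776439],
       [-0.41689692, -0.62262955,  0.66221553, -0.93893596],
       [-0.01920625, -0.72235016, -0.69126071,  1.04336186],
       [ 0.        ,  0.        ,  0.        ,  1.        ]])}
wrist {'fx': 331.20600951058606, 'fy': 331.20600951058606, 'cx': 319.350008562417, 'cy': 235.86335966950742, 'D': array([-0.02687185,  0.        ,  0.        ,  0.        ,  0.        ]), 'extrinsics': array([[ 0.31415349,  0.89921263,  0.30450653,  0.13261259],
       [ 0.94937162, -0.29719785, -0.10181833,  0.66610597],
       [-0.00105764,  0.32107644, -0.94705269,  0.37300982],
       [ 0.        ,  0.        ,  0.        ,  1.        ]])}
```

View pics/scene0.png

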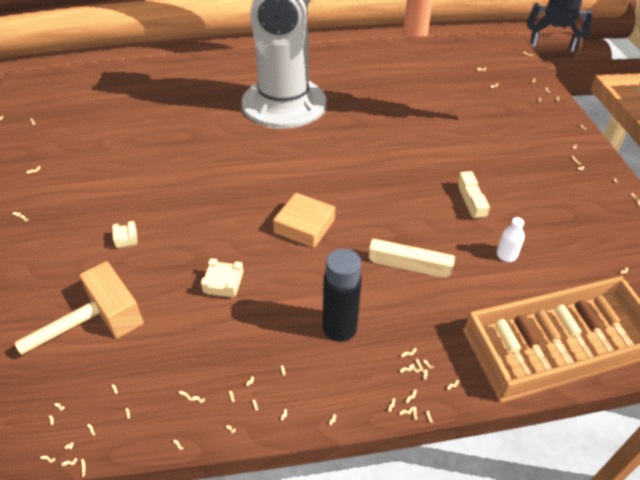

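View pics/side0.png

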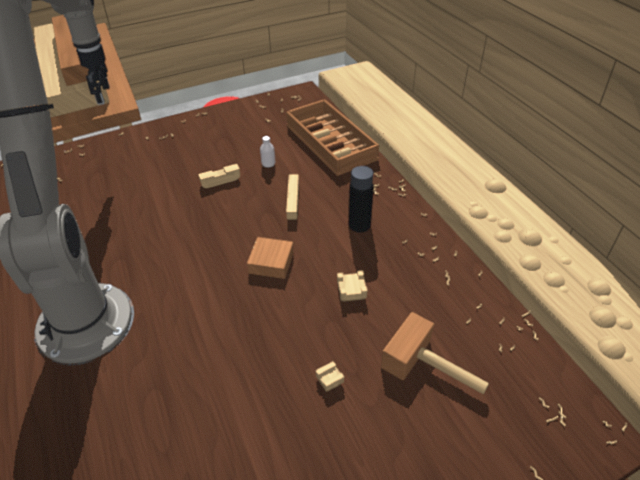

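View pics/wrist0.png

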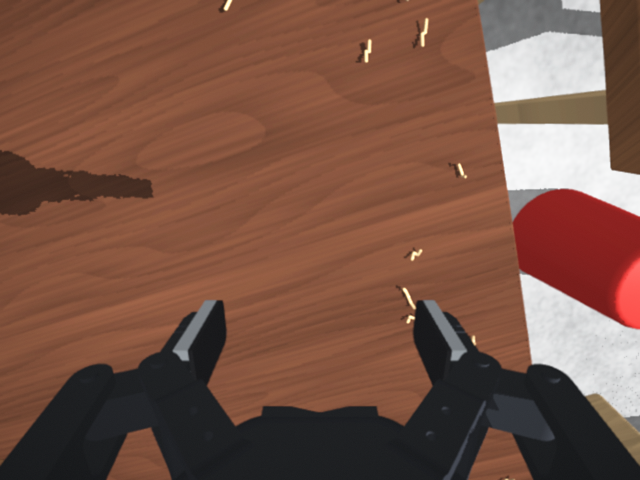

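The scene view shows the post stub at (305,220), bearing block (222,278), cap (124,235), short arm (473,195), long arm (411,258), flask (342,295), glue bottle (511,240) and mallet (105,305). Next I measure them from colour and depth.

```bash
cat > h.py <<'E'
from station import bot
import cv2, numpy as np
def cloud(p,d,c,E=None):
    K=np.array([[c["fx"],0,c["cx"]],[0,c["fy"],c["cy"]],[0,0,1]])
    u,v=np.meshgrid(np.arange(640.),np.arange(480.))
    n=cv2.undistortPoints(np.stack([u,v],-1).reshape(-1,1,2),K,c["D"]).reshape(480,640,2)
    P=np.dstack([n[...,0]*d,n[...,1]*d,d])
    E=c["extrinsics"] if E is None else E
    W=P@E[:3,:3].T+E[:3,3]; W[d==0]=np.nan
    return W
E
python3 - <<'E'
from h import *
for n in ["scene","side"]:
    z=np.load(f"pics/{n}0.npz"); c=bot.calibration(n); W=cloud(z["p"],z["d"],c)
    X,Y,Z=W[...,0],W[...,1],W[...,2]
    print(n,"table z",np.nanmedian(Z[(X>.4)&(X<.9)&(abs(Y)<.4)]))
    m=((Z>.012)&(Z<.25)&(X>.3)&(X<1.05)&(Y>-.55)&(Y<.55)).astype(np.uint8)
    k,L,S,C=cv2.connectedComponentsWithStats(m)
    for i in range(1,k):
        if S[i,4]<60: continue
        q=W[L==i]; top=np.percentile(q[:,2],97); t=q[q[:,2]>top-.006]
        r=cv2.minAreaRect(t[:,:2].astype(np.float32)*1000)
        ra=cv2.minAreaRect(q[:,:2].astype(np.float32)*1000)
        col=z["p"][L==i].mean(0).astype(int)
        print("px",C[i].astype(int),S[i,4],"col",col,"top %.3f"%top,"toprect",np.round(r[0],1),np.round(r[1],1),round(r[2],1),"| all",np.round(ra[0],1),np.round(ra[1],1),round(ra[2],1))
E
```

```text
scene table z 0.0009347218829676707
px [473 194] 787 col [232 218 180] top 0.043 toprect [474.7 381.1] [ 31.6 129.4] 89.1 | all [474.8 381.6] [ 33.8 129.6] 89.2
px [304 218] 1991 col [238 194 125] top 0.044 toprect [494.  -10.2] [101.  103.4] 53.3 | all [494.7 -10.8] [101. 105.] 53.4
px [511 239] 702 col [231 226 228] top 0.101 toprect [645.7 400.8] [18.9 22.3] 39.4 | all [649.9 399.1] [43.8 36.9] 74.1
px [124 234] 464 col [250 240 200] top 0.036 toprect [ 478.9 -398.8] [50.4 44.7] 4.6 | all [ 480.2 -398.9] [53.3 45.1] 5.3
px [410 256] 1674 col [235 219 181] top 0.044 toprect [641.5 185.9] [171.3  34.1] 65.2 | all [641.3 185.9] [171.6  36.1] 64.5
px [341 292] 2996 col [69 70 74] top 0.192 toprect [774.8  14.2] [57.9 56.6] 36.4 | all [777.1  12.8] [61.9 62.3] 22.3
px [222 277] 1160 col [244 234 200] top 0.044 toprect [ 639.4 -196.2] [65.2 68.5] 71.4 | all [ 639.  -196.3] [66.4 69.4] 71.4
px [ 96 305] 3451 col [243 206 147] top 0.072 toprect [ 667.4 -410.5] [133.   60.5] 29.0 | all [ 700.4 -469. ] [135.2 196.3] 28.7
px [548 337] 9326 col [205 153 102] top 0.062 toprect [882.8 403.2] [1
[... 502 characters left out ...]
toprect [770.1   8.9] [57.5 56.3] 8.6 | all [767.4   5.7] [63.6 62.4] 7.7
px [291 196] 439 col [221 198 148] top 0.042 toprect [636.  182.3] [172.7  28.1] 65.1 | all [636.3 183.6] [176.  29.] 65.1
px [269 256] 1345 col [178 125  85] top 0.042 toprect [489.2 -15.5] [104.5  99.6] 53.1 | all [489.9 -15. ] [106.7 100.7] 53.5
px [351 286] 694 col [203 180 135] top 0.042 toprect [ 635.4 -198.6] [67.9 65.1] 72.0 | all [ 635.  -198.2] [71.4 64.9] 71.0
px [416 349] 2578 col [164 122  86] top 0.072 toprect [ 664.6 -412.8] [132.4  59.6] 29.2 | all [ 694.8 -470.3] [132.9 191.4] 28.2
px [329 375] 486 col [195 171 128] top 0.036 toprect [ 476.6 -400.8] [44.7 45.8] 6.8 | all [ 477.  -400.8] [45.6 47. ] 7.2
```

```bash
cat > plan.py <<'E'
import sys, numpy as np
from scipy.spatial.transform import Rotation as Ro
from station import bot
x,y,z,yaw=map(float,sys.argv[1:5])
o=bot.get_obs(); q=o["tool_rot"]; R=Ro.from_quat([q[1],q[2],q[3],q[0]])
best=None
for k in (0,180):
    a=np.radians(yaw+k); Y=np.array([np.cos(a),np.sin(a),0]); Z=np.array([0,0,-1.]); X=np.cross(Y,Z)
    T=Ro.from_matrix(np.stack([X,Y,Z],1)); rv=(R.inv()*T).as_rotvec(degrees=True)
    if best is None or np.linalg.norm(rv)<np.linalg.norm(best[1]): best=(T,rv)
T,rv=best; d=np.array([x,y,z])-o["eef_pos"]
yv=R.as_matrix()[:,1]
print("t %.2f pos"%o["t"],o["eef_pos"].round(4),"jaw %.1f"%np.degrees(np.arctan2(yv[1],yv[0])),"w %.1fmm"%(o["gripper_width"]*85.4),"F",o["contact_force"].round(1),"q1,q7",o["q"][[0,6]].round(2))
print("shift now-frame mm",(R.inv().apply(d)*1000).round(1),"| after-turn frame",(T.inv().apply(d)*1000).round(1),"turn",rv.round(2))
E
python3 plan.py 0.60 -0.19 0.25 -18.6
```

```text
t 0.15 pos [0.2115 0.6406 0.2446] jaw 71.7 w 85.5mm F [ 0.1 -0.2  0.4] q1,q7 [-1.36 -0.08]
shift now-frame mm [-629.3 -667.    -4.5] | after-turn frame [ 663.3 -633.2   -5.4] turn [-7.000e-02 -6.000e-02 -8.967e+01]
```

```bash
python3 - <<'E'
s=open('plan.py').read()
s=s.replace('best=None\n','').replace('    if best is None or np.linalg.norm(rv)<np.linalg.norm(best[1]): best=(T,rv)\n','    show(T,rv)\n')
i=s.index('T,rv=best'); tail=s[i:].splitlines()
s=s[:i]
hdr='''d=np.array([x,y,z])-o["eef_pos"]
yv=R.as_matrix()[:,1]
print("t %.2f pos"%o["t"],o["eef_pos"].round(4),"jaw %.1f"%np.degrees(np.arctan2(yv[1],yv[0])),"w %.1fmm"%(o["gripper_width"]*85.4),"F",o["contact_force"].round(1),"q1,q7",o["q"][[0,6]].round(2))
print("shift now-frame mm",(R.inv().apply(d)*1000).round(1))
def show(T,rv): print("  after-turn frame",(T.inv().apply(d)*1000).round(1),"turn",rv.round(2))
'''
s=s.replace('for k in',hdr+'for k in')
open('plan.py','w').write(s)
E
python3 plan.py 0.60 -0.19 0.25 -18.6
python3 -m crank '[[[-0.037,-0.0392,0],[0,0,0],0.0854],[[-0.037,-0.0392,0],[0,0,0],0.0854],[[-0.037,-0.0392,0],[0,0,0],0.0854],[[-0.037,-0.0392,0],[0,0,0],0.0854],[[-0.037,-0.0392,0],[0,0,0],0.0854],[[-0.037,-0.0392,0],[0,0,0],0.0854],[[-0.037,-0.0392,0],[0,0,0],0.0854],[[-0.037,-0.0392,0],[0,0,0],0.0854]]' 20
python3 plan.py 0.60 -0.19 0.25 -18.6
```

```text
t 0.15 pos [0.2115 0.6406 0.2446] jaw 71.7 w 85.5mm F [ 0.1 -0.2  0.4] q1,q7 [-1.36 -0.08]
shift now-frame mm [-629.3 -667.    -4.5]
  after-turn frame [-663.3  633.2   -5.4] turn [-6.000e-02  7.000e-02  9.033e+01]
  after-turn frame [ 663.3 -633.2   -5.4] turn [-7.000e-02 -6.000e-02 -8.967e+01]
t: 1.15
eef_pos: [0.3948, 0.2487, 0.2453]
tool_rot: [0.0, 0.159, 0.987, 0.0]
contact_force: [0.8, 0.1, -0.7]
gripper_width: 1.0
t 1.15 pos [0.3948 0.2487 0.2453] jaw 71.7 w 85.4mm F [ 0.8  0.1 -0.7] q1,q7 [-0.87  0.59]
shift now-frame mm [-332.4 -352.3   -4.8]
  after-turn frame [-350.3  334.4   -4.7] turn [ 1.000e-02 -1.000e-02  9.034e+01]
  after-turn frame [ 350.3 -334.4   -4.7] turn [ 1.000e-02  1.000e-02 -8.966e+01]
```

```bash

python3 -m crank '[[[-0.037,-0.0392,0],[0,0,0],0.0854],[[-0.037,-0.0392,0],[0,0,0],0.0854],[[-0.037,-0.0392,0],[0,0,0],0.0854],[[-0.037,-0.0392,0],[0,0,0],0.0854],[[-0.037,-0.0392,0],[0,0,0],0.0854],[[-0.037,-0.0392,0],[0,0,0],0.0854],[[-0.037,-0.0392,0],[0,0,0],0.0854],[[-0.037,-0.0392,0],[0,0,0],0.0854],[[-0.037,-0.0392,-0.005],[0,0,0],0.0854]]'
python3 -m crank '[[[0,0,0],[0,0,10],0.0854],[[0,0,0],[0,0,10],0.0854],[[0,0,0],[0,0,10],0.0854],[[0,0,0],[0,0,10],0.0854],[[0,0,0],[0,0,10],0.0854],[[0,0,0],[0,0,10],0.0854],[[0,0,0],[0,0,10],0.0854],[[0,0,0],[0,0,10],0.0854],[[0,0,0],[0,0,10.3],0.0854],[[0,0,0],[0,0,0],0.0854]]'
python3 plan.py 0.637 -0.197 0.20 -18.6
cat > wr.py <<'E'
# wrist snapshot: save + list objects above table
import sys
from h import *
name=sys.argv[1]; o=bot.get_obs(); c=bot.calibration("wrist"); E=c["extrinsics"]
p,d=bot.read_camera("wrist"); cv2.imwrite(f"pics/{name}.png",p[:,:,::-1]); np.savez(f"pics/{name}.npz",p=p,d=d,E=E)
W=cloud(p,d,c,E); X,Y,Z=W[...,0],W[...,1],W[...,2]
tcp=o["eef_pos"]
print("table z %.4f"%np.nanmedian(Z[np.abs(Z)<.01]))
m=((Z>.012)&(Z<tcp[2]-.02)&(X>.3)&(X<1.05)).astype(np.uint8)
k,L,S,C=cv2.connectedComponentsWithStats(m)
for i in range(1,k):
    if S[i,4]<300: continue
    q=W[L==i]; top=np.percentile(q[:,2],97); t=q[q[:,2]>top-.006]
    r=cv2.minAreaRect(t[:,:2].astype(np.float32)*1000)
    print("px",C[i].astype(int),S[i,4],"top %.4f"%top,"toprect",np.round(r[0],1),np.round(r[1],1),round(r[2],1))
E
python3 wr.py wr1
```

```text
t: 2.28
eef_pos: [0.6002, -0.1902, 0.2497]
tool_rot: [-0.001, 0.158, 0.987, 0.0]
contact_force: [1.5, 0.5, 0.1]
gripper_width: 0.996
t: 3.52
eef_pos: [0.5999, -0.1886, 0.2498]
tool_rot: [-0.0, 0.811, 0.585, -0.0]
contact_force: [0.1, 0.1, 0.8]
gripper_width: 0.998
t 3.52 pos [ 0.5999 -0.1886  0.2498] jaw -18.5 w 85.2mm F [0.1 0.1 0.8] q1,q7 [-0.4   0.27]
shift now-frame mm [ 3.8 37.9 49.8]
  after-turn frame [ 3.9 37.8 49.8] turn [-0.05  0.04  0.14]
  after-turn frame [ -3.9 -37.8  49.8] turn [-6.0000e-02 -7.0000e-02 -1.7986e+02]
table z -0.0001
px [156  67] 13019 top 0.0414 toprect [492.9 -13.8] [100.7 100.8] 53.6
px [356 199] 3834 top 0.0425 toprect [ 638.4 -197.3] [63.7 63.7] 71.5
px [466 326] 693 top 0.0705 toprect [ 718.2 -383.4] [10.6 57.8] 29.0
px [401 373] 3133 top 0.0708 toprect [ 638.1 -424.8] [67.4 58.2] 29.3
px [283 378] 1355 top 0.0348 toprect [ 479.1 -399.8] [45.5 44.7] 5.6
```

View pics/wr1.png

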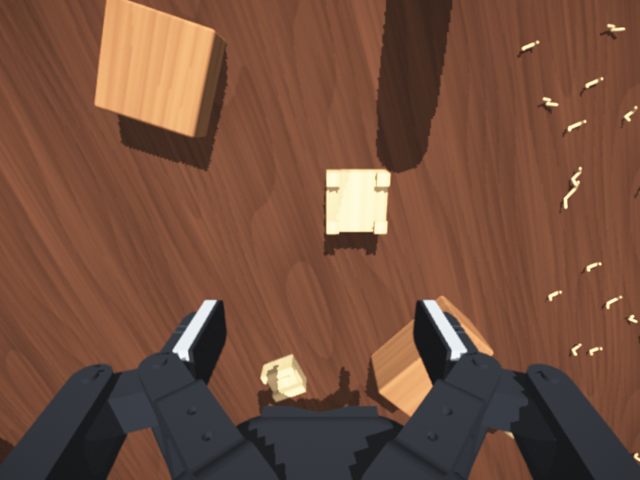

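The wrist picture shows the bearing block upright, ears up, at (357,201), the post at (160,65) and the cap, groove up, at (284,378). The measured sizes match. Next: where the open fingertips sit.

```bash
python3 - <<'E'
from h import *
z=np.load("pics/wr1.npz"); W=cloud(z["p"],z["d"],bot.calibration("wrist"),z["E"])
o=bot.get_obs(); 
Z=W[...,2]-o["eef_pos"][2]
for (r,c) in [(303,212),(310,205),(305,420),(320,200),(340,190),(303,428),(355,182)]: print(r,c,W[r,c].round(4),"rel z %.4f"%Z[r,c])
m=(Z<.03)&(Z>-.05); print("lowest rel z",np.nanpercentile(Z[m],[0.5,2,5]))
E
python3 plan.py 0.6384 -0.1973 0.10 -18.5
```

```text
303 212 [ 0.56   -0.1641  0.2557] rel z 0.0057
310 205 [ 0.5589 -0.1638  0.2613] rel z 0.0113
305 420 [ 0.6429 -0.1928  0.2558] rel z 0.0059
320 200 [ 0.5593 -0.1639  0.2685] rel z 0.0186
340 190 [ 0.5603 -0.1639  0.2814] rel z 0.0315
303 428 [ 0.6465 -0.1935  0.255 ] rel z 0.0051
355 182 [ 0.558  -0.1661  0.2859] rel z 0.0360
lowest rel z [-0.00051576  0.00099139  0.00316453]
t 3.58 pos [ 0.5999 -0.1887  0.2499] jaw -18.3 w 85.0mm F [ 0.5 -0.2 -0.1] q1,q7 [-0.4   0.27]
shift now-frame mm [  4.   39.4 149.9]
  after-turn frame [  4.1  39.3 149.9] turn [-0.04  0.03  0.16]
  after-turn frame [ -4.1 -39.3 149.9] turn [-4.0000e-02 -6.0000e-02 -1.7984e+02]
```

```bash

python3 -m crank '[[[0.004,0.0394,0.03],[0,0,0],0.0854],[[0,0,0.06],[0,0,0],0.0854],[[0,0,0.05],[0,0,0],0.0854],[[0,0,0.04],[0,0,0],0.0854],[[0,0,0.03],[0,0,0],0.0854],[[0,0,0.026],[0,0,0],0.0854],[[0,0,0],[0,0,0],0.0854]]'
python3 plan.py 0.6384 -0.1973 0.014 -18.5
```

```text
t: 4.45
eef_pos: [0.6372, -0.197, 0.0123]
tool_rot: [-0.002, 0.811, 0.585, -0.001]
contact_force: [-0.2, -0.9, -0.7]
gripper_width: 0.998
t 4.45 pos [ 0.6372 -0.197   0.0123] jaw -18.4 w 85.2mm F [-0.2 -0.9 -0.7] q1,q7 [-0.22  0.43]
shift now-frame mm [ 0.1  1.3 -1.7]
  after-turn frame [ 0.1  1.3 -1.7] turn [-0.23 -0.02  0.09]
  after-turn frame [-0.1 -1.3 -1.7] turn [ 3.0000e-02 -3.7000e-01 -1.7991e+02]
```

Now close and lift.

```bash

python3 -m crank '[[[0,0.001,-0.001],[0,0,0],0.055],[[0,0,0],[0,0,0],0.055],[[0,0,0],[0,0,0],0.055],[[0,0,0],[0,0,0],0.055],[[0,0,0],[0,0,0],0.055],[[0,0,0],[0,0,0],0.055]]' 40
python3 plan.py 0.493 -0.0138 0.16 -36.4
```

```text
t: 5.2
eef_pos: [0.6407, -0.1986, 0.0171]
tool_rot: [0.001, 0.812, 0.584, 0.001]
contact_force: [0.2, 0.1, 6.7]
gripper_width: 0.742
t 5.20 pos [ 0.6407 -0.1986  0.0171] jaw -18.5 w 63.4mm F [0.2 0.1 6.7] q1,q7 [-0.22  0.43]
shift now-frame mm [ 128.2 -198.4 -143.5]
  after-turn frame [  61.1 -228.6 -142.9] turn [ 0.16 -0.04 17.86]
  after-turn frame [ -61.1  228.6 -142.9] turn [ 5.0000e-02  2.3000e-01 -1.6214e+02]
```

```bash

python3 -m crank '[[[0,0,-0.03],[0,0,0],0.055],[[0,0,-0.05],[0,0,0],0.055],[[0,0,-0.05],[0,0,0],0.055],[[0,0,-0.02],[0,0,0],0.055],[[0,0,0],[0,0,9],0.055],[[0,0,0],[0,0,8.9],0.055],[[0,0,0],[0,0,0],0.055]]' 40
python3 plan.py 0.493 -0.0138 0.16 -36.4
python3 - <<'E'
from h import *
p,d=bot.read_camera("side"); cv2.imwrite("pics/s1.png",p[150:390,200:520,::-1].repeat(2,0).repeat(2,1))
E
```

```text
t: 6.08
eef_pos: [0.6391, -0.1974, 0.1643]
tool_rot: [-0.0, 0.892, 0.451, -0.001]
contact_force: [0.1, 0.4, -2.3]
gripper_width: 0.744
t 6.08 pos [ 0.6391 -0.1974  0.1643] jaw -36.4 w 63.5mm F [ 0.1  0.4 -2.3] q1,q7 [-0.35  0.07]
shift now-frame mm [  61.3 -226.5    4.5]
  after-turn frame [  61.1 -226.5    4.3] turn [-0.08  0.05  0.04]
  after-turn frame [-61.1 226.5   4.3] turn [-8.0000e-02 -1.3000e-01 -1.7996e+02]
```

View pics/s1.png

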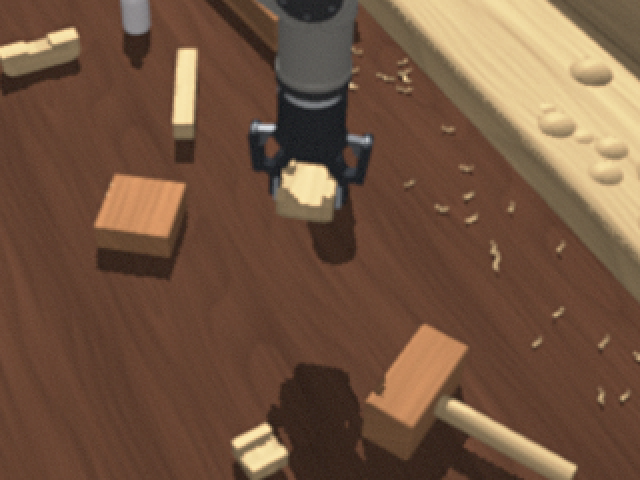

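The side view shows the bearing block level between the fingers at (308,190) and the other pieces untouched. Now over the post.

```bash

python3 -m crank '[[[0.0123,-0.0453,0],[0,0,0],0.055],[[0.0123,-0.0453,0],[0,0,0],0.055],[[0.0123,-0.0453,0],[0,0,0],0.055],[[0.0123,-0.0453,0],[0,0,0],0.055],[[0.0123,-0.0453,0],[0,0,0],0.055],[[0,0,0.03],[0,0,0],0.055],[[0,0,0],[0,0,0],0.055]]' 40
python3 plan.py 0.493 -0.0138 0.06 -36.4
python3 wr.py wr2
```

```text
t: 7.0
eef_pos: [0.4924, -0.0132, 0.1342]
tool_rot: [-0.001, 0.892, 0.452, -0.002]
contact_force: [-0.2, 0.1, -1.8]
gripper_width: 0.742
t 7.00 pos [ 0.4924 -0.0132  0.1342] jaw -36.2 w 63.3mm F [-0.2  0.1 -1.8] q1,q7 [-0.83 -0.17]
shift now-frame mm [ 0.   1.  74.2]
  after-turn frame [-0.1  0.8 74.2] turn [-0.15  0.13  0.16]
  after-turn frame [ 0.1 -0.8 74.2] turn [  -0.2    -0.23 -179.84]
table z -0.0000
px [626   6] 387 top 0.0282 toprect [744.8  -4.4] [ 2.3 14. ] 36.3
px [320 208] 11227 top 0.0411 toprect [506.5   5.2] [ 53.9 100.7] 53.7
px [632 460] 449 top 0.0323 toprect [ 606.7 -409.9] [14.9  5.1] 39.9
```

View pics/wr2.png

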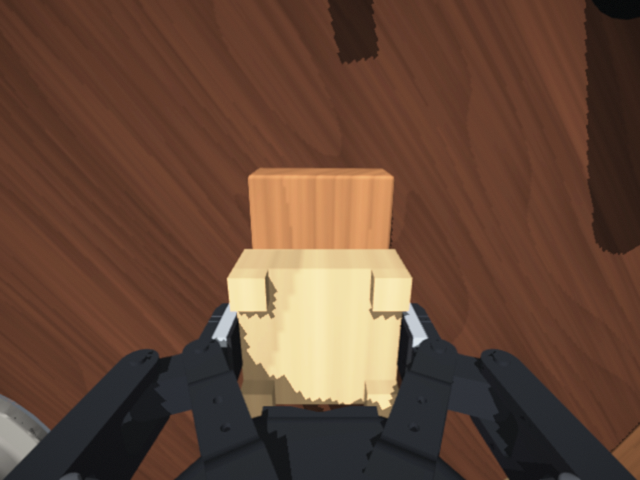

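The block (320,320) is square with the post (320,210) and centred on it in the jaw direction. Lowering.

```bash

python3 -m crank '[[[0,0.001,0.03],[0,0,0],0.055],[[0,0,0.025],[0,0,0],0.055],[[0,0,0.012],[0,0,0],0.055],[[0,0,0.006],[0,0,0],0.055],[[0,0,0],[0,0,0],0.055]]' 40
python3 plan.py 0.493 -0.0138 0.058 -36.4
```

```text
t: 7.68
eef_pos: [0.4952, -0.015, 0.0627]
tool_rot: [0.0, 0.893, 0.45, 0.0]
contact_force: [0.7, -0.3, -0.3]
gripper_width: 0.742
t 7.67 pos [ 0.4952 -0.015   0.0627] jaw -36.5 w 63.3mm F [ 0.7 -0.3 -0.3] q1,q7 [-0.71 -0.06]
shift now-frame mm [-0.4 -2.5  4.7]
  after-turn frame [-0.4 -2.5  4.7] turn [ 0.03 -0.02 -0.09]
  after-turn frame [0.4 2.5 4.7] turn [-3.0000e-02 -4.0000e-02  1.7991e+02]
```

```bash

python3 -m crank '[[[0,-0.002,0.002],[0,0,0],0.055],[[0,0,0],[0,0,0],0.055],[[0,0,0],[0,0,0],0.055]]' 40
python3 plan.py 0.493 -0.0138 0.058 -36.4
python3 -m crank '[[[0,0,0.002],[0,0,0],0.055],[[0,0,0],[0,0,0],0.055]]' 40
python3 plan.py 0.493 -0.0138 0.058 -36.4
```

```text
t: 8.05
eef_pos: [0.4933, -0.0132, 0.0605]
tool_rot: [0.0, 0.893, 0.45, 0.0]
contact_force: [-0.7, 1.0, -0.6]
gripper_width: 0.74
t 8.05 pos [ 0.4933 -0.0132  0.0605] jaw -36.5 w 63.2mm F [-0.7  1.  -0.6] q1,q7 [-0.71 -0.05]
shift now-frame mm [-0.6  0.1  2.5]
  after-turn frame [-0.6  0.1  2.5] turn [ 0.01 -0.02 -0.05]
  after-turn frame [ 0.6 -0.1  2.5] turn [-3.0000e-02 -2.0000e-02  1.7995e+02]
t: 8.3
eef_pos: [0.4931, -0.0133, 0.0582]
tool_rot: [-0.0, 0.893, 0.45, -0.0]
contact_force: [0.7, 0.1, -0.3]
gripper_width: 0.739
t 8.30 pos [ 0.4931 -0.0133  0.0582] jaw -36.5 w 63.1mm F [ 0.7  0.1 -0.3] q1,q7 [-0.7  -0.05]
shift now-frame mm [-0.4  0.2  0.2]
  after-turn frame [-0.4  0.2  0.2] turn [-0.01  0.01 -0.07]
  after-turn frame [ 0.4 -0.2  0.2] turn [1.0000e-02 2.0000e-02 1.7993e+02]
```

```bash

python3 -m crank '[[[0,0,0.001],[0,0,0],0.055],[[0,0,0],[0,0,0],0.055]]' 40
python3 -m crank '[[[0,0,0.001],[0,0,0],0.055],[[0,0,0],[0,0,0],0.055]]' 40
python3 -m crank '[[[0,0,0.001],[0,0,0],0.055],[[0,0,0],[0,0,0],0.055]]' 40
```

```text
t: 8.55
eef_pos: [0.4931, -0.0134, 0.0572]
tool_rot: [-0.0, 0.893, 0.45, -0.0]
contact_force: [0.5, 0.3, -0.5]
gripper_width: 0.746
t: 8.8
eef_pos: [0.4932, -0.0134, 0.057]
tool_rot: [-0.001, 0.893, 0.45, 0.0]
contact_force: [-2.5, 1.2, 11.0]
gripper_width: 0.741
t: 9.05
eef_pos: [0.4932, -0.0134, 0.0569]
tool_rot: [-0.001, 0.893, 0.45, 0.001]
contact_force: [-9.2, 2.7, 27.8]
gripper_width: 0.74
```

Contact at TCP z = 0.057, exactly as expected. Relieve the load, then open.

```bash

python3 -m crank '[[[0,0,-0.0018],[0,0,0],0.055],[[0,0,0],[0,0,0],0.055],[[0,0,0],[0,0,0],0.075],[[0,0,0],[0,0,0],0.0854],[[0,0,0],[0,0,0],0.0854],[[0,0,0],[0,0,0],0.0854],[[0,0,0],[0,0,0],0.0854]]' 40
python3 plan.py 0.493 -0.0138 0.2 -36.4
python3 -m crank '[[[0,0,-0.02],[0,0,0],0.0854],[[0,0,-0.05],[0,0,0],0.0854],[[0,0,-0.06],[0,0,0],0.0854],[[0,0,-0.06],[0,0,0],0.0854]]' 40
python3 wr.py wr3
```

```text
t: 9.93
eef_pos: [0.4932, -0.0134, 0.0571]
tool_rot: [-0.0, 0.893, 0.45, 0.0]
contact_force: [-0.4, -0.2, -0.3]
gripper_width: 0.997
t 9.93 pos [ 0.4932 -0.0134  0.0571] jaw -36.5 w 85.1mm F [-0.4 -0.2 -0.3] q1,q7 [-0.7  -0.05]
shift now-frame mm [-4.000e-01  1.000e-01 -1.429e+02]
  after-turn frame [-4.000e-01  1.000e-01 -1.429e+02] turn [ 0.   -0.   -0.07]
  after-turn frame [ 4.000e-01 -1.000e-01 -1.429e+02] turn [ -0.    -0.   179.93]
t: 10.42
eef_pos: [0.4928, -0.0136, 0.2486]
tool_rot: [-0.0, 0.893, 0.45, -0.0]
contact_force: [1.6, 1.3, 0.5]
gripper_width: 1.001
table z -0.0001
px [335  16] 1145 top 0.0414 toprect [609.2 119.3] [25.5 27.9] 64.3
px [561  18] 4747 top 0.1354 toprect [746.8  -6.8] [ 3.1 24.3] 35.7
px [319 202] 8947 top 0.0821 toprect [493.1 -13.3] [64.5 64.1] 53.5
px [609 369] 5669 top 0.0707 toprect [ 661.4 -413.7] [115.5  61.8] 28.9
```

View pics/wr3.png

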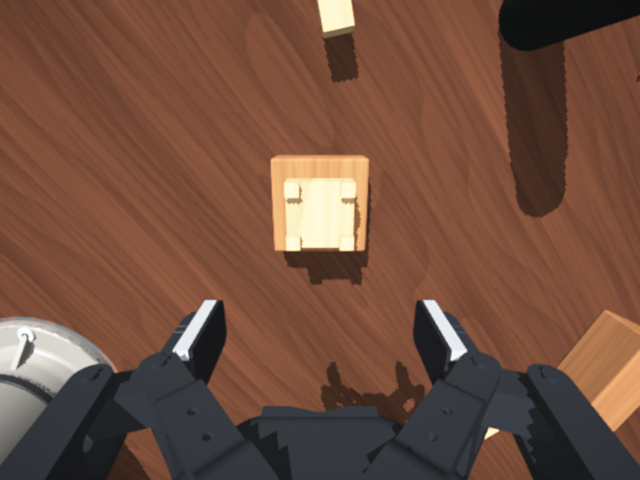

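The bearing block stands on the post at (319,215): its top is at 0.082, centre (493.1,-13.3), yaw 53.5°, against the post's (492.9,-13.6), 53.6°. Next, the short arm.

```bash

python3 plan.py 0.473 0.379 0.24 89.2
python3 -m crank '[[[0,0,0],[0,0,-10.5],0.0854],[[0,0,0],[0,0,-10.5],0.0854],[[0,0,0],[0,0,-10.5],0.0854],[[0,0,0],[0,0,-10.5],0.0854],[[0,0,0],[0,0,-10.5],0.0854],[[0,0,0],[0,0,-10.5],0.0854],[[0,0,0],[0,0,-10.5],0.0854],[[0,0,0],[0,0,-10.5],0.0854],[[0,0,0],[0,0,-10.5],0.0854],[[0,0,0],[0,0,-10.5],0.0854]]'
python3 -m crank '[[[0,0,0],[0,0,-10.4],0.0854],[[0,0,0],[0,0,-10.4],0.0854],[[0,0,0],[0,0,0],0.0854]]'
python3 plan.py 0.473 0.379 0.24 89.2
```

```text
t 10.47 pos [ 0.4966 -0.0149  0.2549] jaw -36.6 w 85.4mm F [ 4.4 -3.1  4.6] q1,q7 [-1.05 -0.35]
shift now-frame mm [ 302.1 -253.7   15.3]
  after-turn frame [ 29.1 393.5  14.9] turn [   0.56    0.17 -125.78]
  after-turn frame [ -29.1 -393.5   14.9] turn [ 0.14 -0.47 54.22]
t: 11.72
eef_pos: [0.4929, -0.0135, 0.247]
tool_rot: [-0.0, 0.183, 0.983, 0.0]
contact_force: [0.8, 0.2, 0.1]
gripper_width: 0.997
t: 12.1
eef_pos: [0.4929, -0.0136, 0.247]
tool_rot: [-0.0, 0.007, 1.0, 0.0]
contact_force: [-0.6, 0.1, -0.6]
gripper_width: 1.0
t 12.10 pos [ 0.4929 -0.0136  0.247 ] jaw 89.2 w 85.4mm F [-0.6  0.1 -0.6] q1,q7 [-0.68  1.62]
shift now-frame mm [ 25.3 392.3   7.1]
  after-turn frame [ 25.4 392.3   7. ] turn [ 0.02 -0.01  0.02]
  after-turn frame [ -25.4 -392.3    7. ] turn [ 2.0000e-02  3.0000e-02 -1.7998e+02]
```

```bash

python3 -m crank '[[[0.003,0.049,0.001],[0,0,0],0.0854],[[0.003,0.049,0.001],[0,0,0],0.0854],[[0.003,0.049,0.001],[0,0,0],0.0854],[[0.003,0.049,0.001],[0,0,0],0.0854],[[0.003,0.049,0.001],[0,0,0],0.0854],[[0.003,0.049,0.001],[0,0,0],0.0854],[[0.003,0.049,0],[0,0,0],0.0854],[[0.004,0.049,0],[0,0,0],0.0854],[[0,0,0],[0,0,0],0.0854]]'
python3 plan.py 0.473 0.379 0.24 89.2
python3 wr.py wr4
```

```text
t: 13.22
eef_pos: [0.4707, 0.3839, 0.2403]
tool_rot: [-0.0, 0.004, 1.0, 0.0]
contact_force: [-0.4, -0.6, -0.7]
gripper_width: 1.0
t 13.22 pos [0.4707 0.3839 0.2403] jaw 89.5 w 85.4mm F [-0.4 -0.6 -0.7] q1,q7 [-1.14  0.96]
shift now-frame mm [-2.4 -4.9  0.3]
  after-turn frame [-2.4 -4.9  0.3] turn [ 0.04 -0.04  0.32]
  after-turn frame [2.4 4.9 0.3] turn [ 7.0000e-02  7.0000e-02 -1.7968e+02]
table z 0.0001
px [315 206] 3247 top 0.0412 toprect [473.3 380.2] [ 28.  123.7] 89.2
px [ 10 233] 1459 top 0.0402 toprect [500.2  42. ] [15.6 55.3] 70.7
px [126 329] 2761 top 0.0411 toprect [623.3 150.2] [94.2 31.7] 64.1
px [335 355] 2179 top 0.1005 toprect [642.7 400.2] [20.8 20.7] 84.4
px [220 364] 302 top 0.0411 toprect [673.7 257.2] [11.3 28.8] 64.9
px [ 21 428] 821 top 0.1053 toprect [740.   17.3] [11.7  4.7] 71.4
```

View pics/wr4.png

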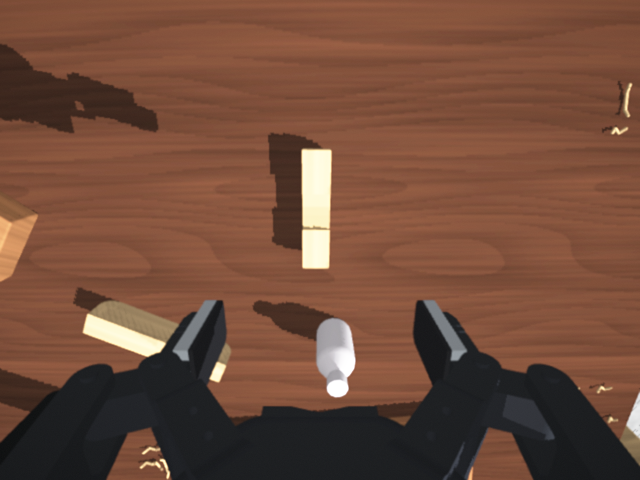

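The wrist view shows the short arm, notch up, centred on (316,208), with the glue bottle at (336,355) well clear. It measures (473.3,380.2), 124×28 mm, top at 0.041.

```bash

python3 plan.py 0.4733 0.3802 0.027 89.2
python3 -m crank '[[[-0.0026,-0.0037,0.03],[0,0,0.3],0.0854],[[0,0,0.055],[0,0,0],0.07],[[0,0,0.05],[0,0,0],0.06],[[0,0,0.04],[0,0,0],0.06],[[0,0,0.025],[0,0,0],0.06],[[0,0,0.0133],[0,0,0],0.06],[[0,0,0],[0,0,0],0.06]]'
python3 plan.py 0.4733 0.3802 0.027 89.2
```

```text
t 13.28 pos [0.4717 0.3808 0.2404] jaw 89.3 w 85.3mm F [0.4 0.2 0.4] q1,q7 [-1.14  0.96]
shift now-frame mm [ -1.7  -0.4 213.4]
  after-turn frame [ -1.6  -0.6 213.4] turn [-0.04 -0.03  0.14]
  after-turn frame [  1.6   0.6 213.4] turn [ 4.0000e-02 -7.0000e-02 -1.7986e+02]
t: 14.15
eef_pos: [0.4754, 0.3741, 0.0275]
tool_rot: [-0.0, 0.009, 1.0, -0.001]
contact_force: [0.1, 0.7, -0.4]
gripper_width: 0.705
t 14.15 pos [0.4754 0.3741 0.0275] jaw 88.9 w 60.2mm F [ 0.1  0.7 -0.4] q1,q7 [-1.03  1.09]
shift now-frame mm [2.2 6.1 0.5]
  after-turn frame [2.2 6.1 0.5] turn [-0.07 -0.03 -0.29]
  after-turn frame [-2.2 -6.1  0.5] turn [-4.0000e-02  1.1000e-01  1.7971e+02]
```

```bash

python3 -m crank '[[[0,0,0],[0,0,0],0.06],[[0,0,0],[0,0,0],0.06]]'
python3 plan.py 0.4733 0.3802 0.027 89.2
python3 -m crank '[[[0.001,0.005,0],[0,0,0],0.06],[[0,0,0],[0,0,0],0.06],[[0,0,0],[0,0,0],0.06]]'
python3 plan.py 0.4733 0.3802 0.027 89.2
```

```text
t: 14.4
eef_pos: [0.4759, 0.3757, 0.029]
tool_rot: [0.001, 0.009, 1.0, 0.001]
contact_force: [-0.2, -0.9, 0.3]
gripper_width: 0.7
t 14.40 pos [0.4759 0.3757 0.029 ] jaw 89.0 w 59.7mm F [-0.2 -0.9  0.3] q1,q7 [-1.03  1.09]
shift now-frame mm [2.7 4.4 2. ]
  after-turn frame [2.7 4.5 2. ] turn [ 0.09  0.08 -0.18]
  after-turn frame [-2.7 -4.5  2. ] turn [ 1.3000e-01 -1.3000e-01  1.7982e+02]
t: 14.78
eef_pos: [0.4743, 0.3803, 0.0279]
tool_rot: [0.0, 0.008, 1.0, 0.0]
contact_force: [0.0, 0.4, 0.4]
gripper_width: 0.702
t 14.78 pos [0.4743 0.3803 0.0279] jaw 89.0 w 59.9mm F [0.  0.4 0.4] q1,q7 [-1.04  1.09]
shift now-frame mm [ 1.  -0.1  0.9]
  after-turn frame [ 1.  -0.1  0.9] turn [ 0.    0.   -0.15]
  after-turn frame [-1.   0.1  0.9] turn [ 0.0000e+00 -1.0000e-02  1.7985e+02]
```

```bash

python3 -m crank '[[[0.001,0,0.001],[0,0,0],0.02],[[0,0,0],[0,0,0],0.02],[[0,0,0],[0,0,0],0.02],[[0,0,0],[0,0,0],0.02],[[0,0,0],[0,0,0],0.02],[[0,0,0],[0,0,0],0.02]]' 40
python3 plan.py 0.4733 0.3802 0.027 89.2
python3 -m crank '[[[0,0,-0.03],[0,0,0],0.02],[[0,0,-0.05],[0,0,0],0.02],[[0,0,-0.05],[0,0,0],0.02],[[0,0,-0.05],[0,0,0],0.02],[[0,0,0],[0,0,0],0.02],[[0,0,0],[0,0,0],0.02],[[0,0,0],[0,0,0],0.02]]' 40
python3 plan.py 0.493 -0.0134 0.2 53.5
python3 wr.py wr5
```

```text
t: 15.52
eef_pos: [0.4734, 0.3801, 0.0268]
tool_rot: [-0.0, 0.008, 1.0, -0.0]
contact_force: [-0.8, -0.4, 0.4]
gripper_width: 0.32
t 15.53 pos [0.4734 0.3801 0.0268] jaw 89.0 w 27.3mm F [-0.8 -0.4  0.4] q1,q7 [-1.04  1.09]
shift now-frame mm [ 0.1  0.1 -0.2]
  after-turn frame [ 0.1  0.1 -0.2] turn [-0.   -0.   -0.17]
  after-turn frame [-0.1 -0.1 -0.2] turn [-0.0000e+00  1.0000e-02  1.7983e+02]
t: 16.4
eef_pos: [0.4724, 0.3797, 0.2051]
tool_rot: [-0.001, 0.008, 1.0, -0.001]
contact_force: [-1.7, -0.1, -1.3]
gripper_width: 0.312
t 16.40 pos [0.4724 0.3797 0.2051] jaw 89.0 w 26.7mm F [-1.7 -0.1 -1.3] q1,q7 [-1.13  0.99]
shift now-frame mm [ -27.1 -392.6    5.9]
  after-turn frame [-250.3 -303.7    5.1] turn [-0.16 -0.08 35.54]
  after-turn frame [250.3 303.7   5.1] turn [ 1.0000e-01 -2.0000e-01 -1.4446e+02]
table z 0.0001
px [117 348] 3538 top 0.0411 toprect [624.5 152.4] [98.9 30.6] 65.3
px [ 29 444] 2263 top 0.0863 toprect [743.8  27.3] [18.   5.6] 62.4
px [452 459] 672 top 0.0602 toprect [787.5 550.9] [ 6.6 21.6] 2.9
```

View pics/wr5.png

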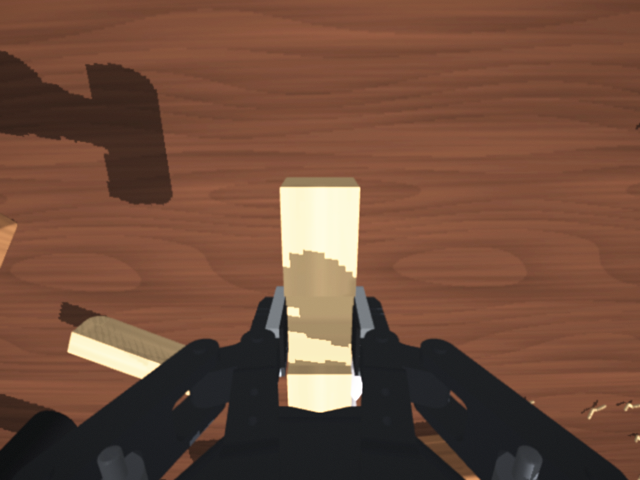

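The short arm is held at (320,300) between the pads, square to the jaws. Transfer.

```bash

python3 -m crank '[[[-0.0034,-0.049,0],[0,0,0],0.02],[[-0.0034,-0.049,0],[0,0,0],0.02],[[-0.0034,-0.049,0],[0,0,0],0.02],[[-0.0034,-0.049,0],[0,0,0],0.02],[[-0.0034,-0.049,0],[0,0,0],0.02],[[-0.0034,-0.049,0],[0,0,0],0.02],[[-0.0034,-0.049,0],[0,0,0],0.02],[[-0.0033,-0.0496,0],[0,0,0],0.02]]' 40
python3 -m crank '[[[0,0,0],[0,0,8.9],0.02],[[0,0,0],[0,0,8.9],0.02],[[0,0,0],[0,0,8.9],0.02],[[0,0,0],[0,0,8.9],0.02],[[0,0,0],[0,0,0],0.02],[[0,0,0],[0,0,0],0.02],[[0,0,0],[0,0,0],0.02]]' 40
python3 plan.py 0.4931 -0.0134 0.12 53.5
python3 wr.py wr6
```

```text
t: 17.45
eef_pos: [0.4933, -0.0143, 0.2061]
tool_rot: [-0.001, 0.008, 1.0, -0.0]
contact_force: [-0.0, -0.0, -0.4]
gripper_width: 0.319
t: 18.32
eef_pos: [0.4937, -0.0129, 0.2067]
tool_rot: [-0.0, 0.313, 0.95, -0.0]
contact_force: [0.4, -0.1, -1.1]
gripper_width: 0.315
t 18.32 pos [ 0.4937 -0.0129  0.2067] jaw 53.5 w 26.9mm F [ 0.4 -0.1 -1.1] q1,q7 [-0.73  1.09]
shift now-frame mm [ 0.2 -0.8 86.7]
  after-turn frame [ 0.2 -0.8 86.7] turn [-0.01 -0.01  0.02]
  after-turn frame [-0.2  0.8 86.7] turn [ 2.0000e-02 -2.0000e-02 -1.7998e+02]
table z 0.0000
px [316 197] 4592 top 0.0739 toprect [492.3 -13.2] [64.  63.7] 53.5
px [561 216] 5949 top 0.0414 toprect [633.9 172. ] [141.7  29.8] 64.7
px [491 368] 383 top 0.0557 toprect [759.3  41.5] [17.7  1.8] 23.7
px [ 55 388] 1724 top 0.0349 toprect [ 479. -400.] [44.6 48.2] 4.5
```

View pics/wr6.png

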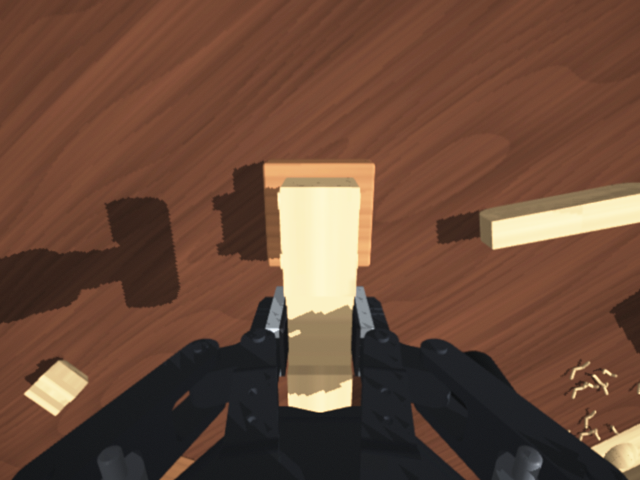

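The arm (320,250) is aligned with the post and block (317,215). Lowering toward TCP z ≈ 0.101.

```bash

python3 -m crank '[[[0,-0.0008,0.03],[0,0,0],0.02],[[0,0,0.035],[0,0,0],0.02],[[0,0,0.02],[0,0,0],0.02],[[0,0,0.015],[0,0,0],0.02],[[0,0,0],[0,0,0],0.02],[[0,0,0],[0,0,0],0.02],[[0,0,0],[0,0,0],0.02]]' 40
python3 plan.py 0.4931 -0.0134 0.1008 53.5
```

```text
t: 19.25
eef_pos: [0.494, -0.0134, 0.1076]
tool_rot: [0.001, 0.314, 0.95, 0.0]
contact_force: [0.2, 0.5, 0.6]
gripper_width: 0.318
t 19.25 pos [ 0.494  -0.0134  0.1076] jaw 53.4 w 27.1mm F [0.2 0.5 0.6] q1,q7 [-0.62  1.24]
shift now-frame mm [ 0.7 -0.6  6.8]
  after-turn frame [ 0.7 -0.5  6.8] turn [ 0.08  0.06 -0.06]
  after-turn frame [-0.7  0.5  6.8] turn [ 9.0000e-02 -1.2000e-01  1.7994e+02]
```

```bash

python3 -m crank '[[[0.0007,-0.0005,0.004],[0,0,0],0.02],[[0,0,0.001],[0,0,0],0.02],[[0,0,0],[0,0,0],0.02],[[0,0,0],[0,0,0],0.02]]' 40
python3 -m crank '[[[0,0,0.001],[0,0,0],0.02],[[0,0,0],[0,0,0],0.02]]' 40
python3 -m crank '[[[0,0,0.001],[0,0,0],0.02],[[0,0,0],[0,0,0],0.02]]' 40
```

```text
t: 19.75
eef_pos: [0.4925, -0.0134, 0.1018]
tool_rot: [0.0, 0.314, 0.95, 0.0]
contact_force: [0.8, -0.2, -0.3]
gripper_width: 0.32
t: 20.0
eef_pos: [0.4925, -0.0134, 0.1007]
tool_rot: [-0.0, 0.314, 0.95, -0.0]
contact_force: [-0.6, 0.1, -1.1]
gripper_width: 0.314
t: 20.25
eef_pos: [0.4926, -0.0135, 0.1007]
tool_rot: [-0.0, 0.314, 0.949, 0.001]
contact_force: [-5.3, 0.8, 13.5]
gripper_width: 0.319
```

```bash

python3 -m crank '[[[0,0,-0.0009],[0,0,0],0.02],[[0,0,0],[0,0,0],0.02],[[0,0,0],[0,0,0],0.035],[[0,0,0],[0,0,0],0.06],[[0,0,0],[0,0,0],0.06],[[0,0,0],[0,0,0],0.06]]' 40
python3 -m crank '[[[0,0,-0.015],[0,0,0],0.06],[[0,0,-0.04],[0,0,0],0.07],[[0,0,-0.05],[0,0,0],0.0854],[[0,0,-0.04],[0,0,0],0.0854],[[0,0,0],[0,0,0],0.0854],[[0,0,0],[0,0,0],0.0854],[[0,0,0],[0,0,0],0.0854]]' 40
python3 plan.py 0.638 0.1845 0.24 -24.9
python3 wr.py wr7
```

```text
t: 21.0
eef_pos: [0.4925, -0.0134, 0.1007]
tool_rot: [-0.0, 0.314, 0.95, 0.0]
contact_force: [0.3, 1.1, -0.3]
gripper_width: 0.701
t: 21.88
eef_pos: [0.4916, -0.0134, 0.2447]
tool_rot: [-0.001, 0.314, 0.95, -0.001]
contact_force: [-0.0, -1.0, 0.1]
gripper_width: 1.001
t 21.88 pos [ 0.4916 -0.0134  0.2447] jaw 53.4 w 85.5mm F [-0.  -1.   0.1] q1,q7 [-0.79  1.04]
shift now-frame mm [  0.4 246.2   4.3]
  after-turn frame [241.2  49.4   4.7] turn [-0.13  0.   78.33]
  after-turn frame [-241.2  -49.4    4.7] turn [  -0.     -0.14 -101.67]
table z 0.0000
px [320 213] 10719 top 0.1148 toprect [492.4 -13.9] [ 28.1 123.9] 53.3
px [551 206] 5600 top 0.0415 toprect [640.7 185.2] [171.7  29.8] 65.3
px [ 75 362] 864 top 0.0347 toprect [ 470.5 -400.3] [27.3 46.7] 5.6
px [140 458] 2070 top 0.0708 toprect [ 623.7 -410.6] [84.8 39.9] 57.3
px [503 455] 1758 top 0.1843 toprect [745.2   4.5] [ 4.9 18.9] 14.9
```

View pics/wr7.png

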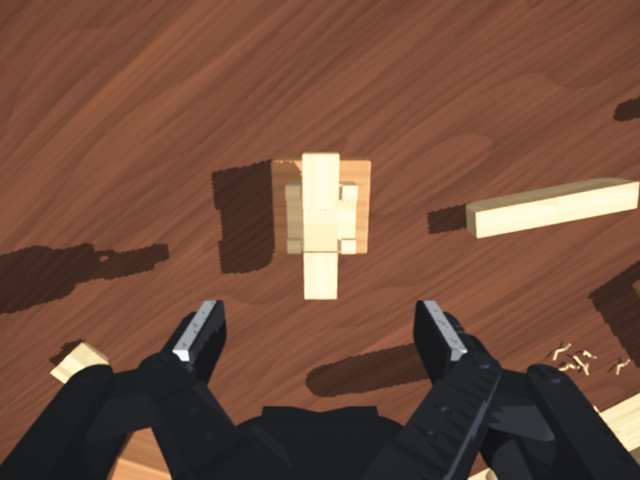

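The short arm is seated in the block's channel (320,225): top at 0.1148 (0.114 expected), centre (492.4,-13.9). Next, the long arm at (551,206).

```bash

python3 -m crank '[[[0,0,0],[0,0,9.8],0.0854],[[0,0,0],[0,0,9.8],0.0854],[[0,0,0],[0,0,9.8],0.0854],[[0,0,0],[0,0,9.8],0.0854],[[0,0,0],[0,0,9.8],0.0854],[[0,0,0],[0,0,9.8],0.0854],[[0,0,0],[0,0,9.8],0.0854],[[0,0,0],[0,0,9.8],0.0854]]' 40
python3 -m crank '[[[0.0402,0.0083,0.001],[0,0,0],0.0854],[[0.0402,0.0083,0],[0,0,0],0.0854],[[0.0402,0.0083,0.001],[0,0,0],0.0854],[[0.0402,0.0083,0],[0,0,0],0.0854],[[0.0402,0.0083,0.001],[0,0,0],0.0854],[[0.0402,0.0083,0.001],[0,0,0],0.0854],[[0,0,0],[0,0,0],0.0854],[[0,0,0],[0,0,0],0.0854],[[0,0,0],[0,0,0],0.0854]]' 40
python3 plan.py 0.638 0.1845 0.24 -24.9
python3 wr.py wr8
```

```text
t: 22.92
eef_pos: [0.492, -0.0136, 0.245]
tool_rot: [-0.0, 0.845, 0.535, -0.001]
contact_force: [0.2, -0.8, -0.0]
gripper_width: 0.996
t: 24.05
eef_pos: [0.639, 0.1826, 0.2416]
tool_rot: [0.0, 0.844, 0.537, -0.0]
contact_force: [-0.4, -0.5, 0.3]
gripper_width: 0.998
t 24.05 pos [0.639  0.1826 0.2416] jaw -25.1 w 85.2mm F [-0.4 -0.5  0.3] q1,q7 [-0.98 -0.35]
shift now-frame mm [ 1.3 -1.7  1.6]
  after-turn frame [ 1.3 -1.7  1.6] turn [-0.02  0.04 -0.2 ]
  after-turn frame [-1.3  1.7  1.6] turn [6.000e-02 4.000e-02 1.798e+02]
table z -0.0001
px [224   7] 653 top 0.0590 toprect [634.6 381.7] [ 3.  21.2] 64.9
px [485  30] 4109 top 0.0612 toprect [854.8 253.8] [ 49.3 117.4] 66.1
px [319 196] 4482 top 0.0412 toprect [640.3 185. ] [169.5  28.1] 64.9
px [539 332] 11820 top 0.1905 toprect [783.7  16.8] [35.  58.6] 17.6
px [278 380] 5334 top 0.0928 toprect [468.2  20.9] [ 4.2 40.5] 53.5
```

View pics/wr8.png

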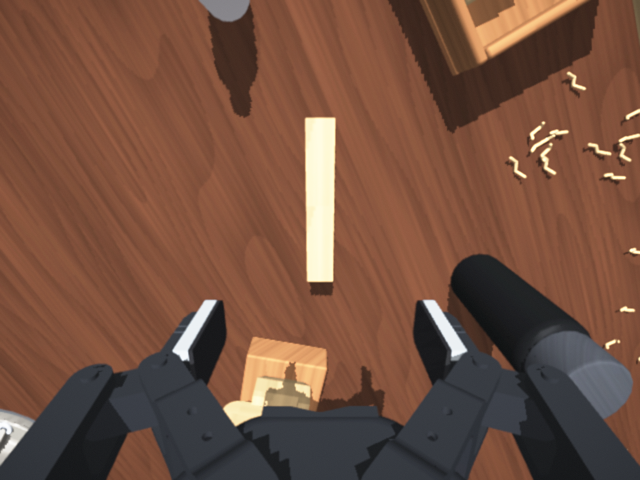

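The long arm lies straight between the jaws, centred at (319,198): it measures (640.3,185.0), 169.5×28 mm. The flask (540,330) is well aside.

```bash

python3 plan.py 0.6403 0.185 0.029 -25.1
python3 -m crank '[[[0.0015,0.0005,0.03],[0,0,0],0.0854],[[0,0,0.055],[0,0,0],0.07],[[0,0,0.05],[0,0,0],0.06],[[0,0,0.04],[0,0,0],0.06],[[0,0,0.025],[0,0,0],0.06],[[0,0,0.0125],[0,0,0],0.06],[[0,0,0],[0,0,0],0.06],[[0,0,0],[0,0,0],0.06],[[0,0,0],[0,0,0],0.06]]'
python3 plan.py 0.6403 0.185 0.029 -25.1
```

```text
t 24.10 pos [0.639  0.1828 0.2418] jaw -25.1 w 85.2mm F [ 0.4 -0.3  0.7] q1,q7 [-0.98 -0.35]
shift now-frame mm [  2.6   0.3 212.8]
  after-turn frame [2.500e+00 2.000e-01 2.128e+02] turn [-0.02  0.01  0.02]
  after-turn frame [-2.500e+00 -2.000e-01  2.128e+02] turn [-2.0000e-02 -3.0000e-02 -1.7998e+02]
t: 25.22
eef_pos: [0.6413, 0.1856, 0.0305]
tool_rot: [0.0, 0.843, 0.538, 0.001]
contact_force: [1.1, -0.6, -1.4]
gripper_width: 0.705
t 25.23 pos [0.6413 0.1856 0.0305] jaw -25.0 w 60.2mm F [ 1.1 -0.6 -1.4] q1,q7 [-0.86 -0.21]
shift now-frame mm [-1.  -0.7  1.5]
  after-turn frame [-1.  -0.7  1.5] turn [ 0.08 -0.09  0.14]
  after-turn frame [1.  0.7 1.5] turn [ 1.4000e-01  1.3000e-01 -1.7986e+02]
```

```bash

python3 -m crank '[[[-0.001,-0.0005,0.0015],[0,0,0],0.06],[[0,0,0],[0,0,0],0.02],[[0,0,0],[0,0,0],0.02],[[0,0,0],[0,0,0],0.02],[[0,0,0],[0,0,0],0.02],[[0,0,0],[0,0,0],0.02],[[0,0,0],[0,0,0],0.02]]' 40
python3 plan.py 0.6403 0.185 0.029 -25.1
python3 -m crank '[[[0,0,-0.03],[0,0,0],0.02],[[0,0,-0.05],[0,0,0],0.02],[[0,0,-0.06],[0,0,0],0.02],[[0,0,-0.06],[0,0,0],0.02],[[0,0,-0.01],[0,0,0],0.02],[[0,0,0],[0,0,0],0.02],[[0,0,0],[0,0,0],0.02]]' 40
python3 plan.py 0.4924 -0.0137 0.24 -36.6
```

```text
t: 26.1
eef_pos: [0.6398, 0.1847, 0.0279]
tool_rot: [0.0, 0.843, 0.538, 0.0]
contact_force: [-0.9, 0.1, 3.6]
gripper_width: 0.323
t 26.10 pos [0.6398 0.1847 0.0279] jaw -25.0 w 27.6mm F [-0.9  0.1  3.6] q1,q7 [-0.86 -0.21]
shift now-frame mm [ 0.5  0.3 -1.1]
  after-turn frame [ 0.5  0.3 -1.1] turn [ 0.01 -0.01  0.13]
  after-turn frame [-0.5 -0.3 -1.1] turn [ 2.0000e-02  2.0000e-02 -1.7987e+02]
t: 26.98
eef_pos: [0.6383, 0.1849, 0.2353]
tool_rot: [-0.001, 0.843, 0.538, -0.002]
contact_force: [-0.7, -0.0, -2.4]
gripper_width: 0.321
t 26.98 pos [0.6383 0.1849 0.2353] jaw -25.0 w 27.4mm F [-0.7 -0.  -2.4] q1,q7 [-0.98 -0.35]
shift now-frame mm [-241.6  -48.6   -4. ]
  after-turn frame [-246.4    1.2   -4.7] turn [-0.15  0.15 11.65]
  after-turn frame [246.4  -1.2  -4.7] turn [  -0.22   -0.22 -168.35]
```

```bash

python3 -m crank '[[[-0.0403,-0.0081,0],[0,0,0],0.02],[[-0.0403,-0.0081,0],[0,0,0],0.02],[[-0.0403,-0.0081,0],[0,0,0],0.02],[[-0.0403,-0.0081,0],[0,0,0],0.02],[[-0.0403,-0.0081,0],[0,0,0],0.02],[[-0.0403,-0.0081,0],[0,0,0],0.02],[[0,0,0],[0,0,6],0.02],[[0,0,0],[0,0,5.6],0.02],[[0,0,0],[0,0,0],0.02],[[0,0,0],[0,0,0],0.02]]' 40
python3 plan.py 0.4924 -0.0137 0.136 -36.6
python3 wr.py wr9
```

```text
t: 28.22
eef_pos: [0.4931, -0.0139, 0.237]
tool_rot: [0.0, 0.893, 0.45, -0.001]
contact_force: [0.3, -0.9, -1.1]
gripper_width: 0.321
t 28.23 pos [ 0.4931 -0.0139  0.237 ] jaw -36.5 w 27.4mm F [ 0.3 -0.9 -1.1] q1,q7 [-1.03 -0.31]
shift now-frame mm [-1.00e-01 -6.00e-01  1.01e+02]
  after-turn frame [ -0.2  -0.7 101. ] turn [-0.04  0.08  0.15]
  after-turn frame [  0.2   0.7 101. ] turn [-1.3000e-01 -6.0000e-02 -1.7985e+02]
table z -0.0001
px [565  17] 4353 top 0.1240 toprect [747.   -7.3] [ 2.8 23.6] 36.8
px [265 217] 2278 top 0.1148 toprect [455.9  13.7] [28.7 32. ] 53.7
px [373 217] 2191 top 0.1150 toprect [530.2 -41.3] [28.3 32.1] 53.5
px [607 382] 6594 top 0.0707 toprect [ 653.1 -418.8] [100.7  63.3] 28.7
```

View pics/wr9.png

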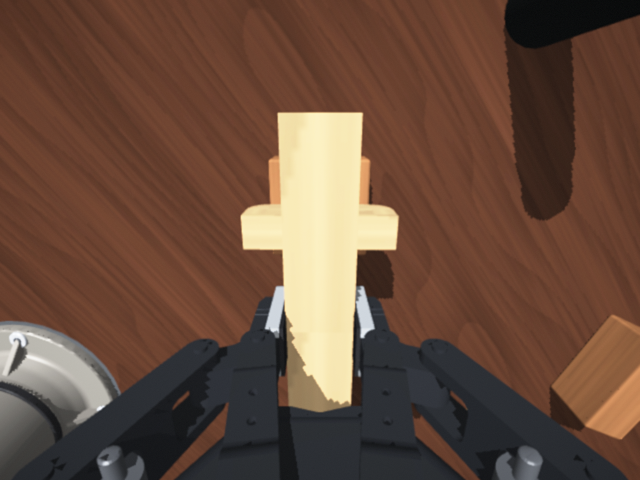

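The long arm runs straight over the short arm, whose stubs at (262,228) and (377,228) are symmetric either side. Their midpoint of (493.0,-13.8) agrees with the tool position. Lowering.

```bash

python3 -m crank '[[[0,0,0.03],[0,0,0],0.02],[[0,0,0.035],[0,0,0],0.02],[[0,0,0.02],[0,0,0],0.02],[[0,0,0.008],[0,0,0],0.02],[[0,0,0],[0,0,0],0.02],[[0,0,0],[0,0,0],0.02],[[0,0,0],[0,0,0],0.02]]' 40
python3 plan.py 0.4928 -0.0138 0.136 -36.6
```

```text
t: 29.15
eef_pos: [0.4941, -0.0139, 0.1454]
tool_rot: [0.0, 0.893, 0.45, 0.001]
contact_force: [0.7, 0.8, -2.1]
gripper_width: 0.32
t 29.15 pos [ 0.4941 -0.0139  0.1454] jaw -36.5 w 27.3mm F [ 0.7  0.8 -2.1] q1,q7 [-0.86 -0.17]
shift now-frame mm [-0.7 -1.1  9.4]
  after-turn frame [-0.7 -1.1  9.4] turn [ 0.05 -0.06  0.05]
  after-turn frame [0.7 1.1 9.4] turn [ 1.0000e-01  7.0000e-02 -1.7995e+02]
```

```bash

python3 -m crank '[[[-0.0007,-0.001,0.004],[0,0,0],0.02],[[0,0,0.003],[0,0,0],0.02],[[0,0,0],[0,0,0],0.02],[[0,0,0],[0,0,0],0.02]]' 40
python3 -m crank '[[[0,0,0.0015],[0,0,0],0.02],[[0,0,0],[0,0,0],0.02]]' 40
python3 -m crank '[[[0,0,0.001],[0,0,0],0.02],[[0,0,0],[0,0,0],0.02]]' 40
```

```text
t: 29.65
eef_pos: [0.4923, -0.0141, 0.1377]
tool_rot: [0.0, 0.893, 0.45, -0.0]
contact_force: [-0.0, 0.6, -2.1]
gripper_width: 0.323
t: 29.9
eef_pos: [0.4922, -0.014, 0.1361]
tool_rot: [-0.0, 0.893, 0.45, -0.0]
contact_force: [0.0, 0.4, -1.7]
gripper_width: 0.317
t: 30.15
eef_pos: [0.4925, -0.014, 0.1358]
tool_rot: [-0.0, 0.893, 0.45, 0.0]
contact_force: [-2.0, 0.5, 8.4]
gripper_width: 0.317
```

Contact at 0.136, as predicted. Release.

```bash

python3 -m crank '[[[0,0,-0.0005],[0,0,0],0.02],[[0,0,0],[0,0,0],0.02],[[0,0,0],[0,0,0],0.032],[[0,0,0],[0,0,0],0.055],[[0,0,0],[0,0,0],0.06],[[0,0,0],[0,0,0],0.06]]' 40
python3 -m crank '[[[0,0,-0.015],[0,0,0],0.06],[[0,0,-0.04],[0,0,0],0.07],[[0,0,-0.05],[0,0,0],0.0854],[[0,0,-0.03],[0,0,0],0.0854],[[0,0,0],[0,0,0],0.0854],[[0,0,0],[0,0,0],0.0854],[[0,0,0],[0,0,0],0.0854]]' 40
python3 plan.py 0.479 -0.40 0.27 -84.4
python3 wr.py wr10
```

```text
t: 30.9
eef_pos: [0.4923, -0.014, 0.1357]
tool_rot: [-0.0, 0.893, 0.45, -0.0]
contact_force: [0.3, -0.6, -0.5]
gripper_width: 0.707
t: 31.78
eef_pos: [0.4916, -0.014, 0.2698]
tool_rot: [-0.0, 0.893, 0.449, -0.001]
contact_force: [0.3, -0.4, 0.3]
gripper_width: 0.998
t 31.77 pos [ 0.4916 -0.014   0.2698] jaw -36.6 w 85.3mm F [ 0.3 -0.4  0.3] q1,q7 [-1.1  -0.37]
shift now-frame mm [-317.5  219.9    0. ]
  after-turn frame [-5.020e+01  3.829e+02 -2.000e-01] turn [-3.000e-02  1.100e-01  4.782e+01]
  after-turn frame [ 5.020e+01 -3.829e+02 -2.000e-01] turn [-1.3000e-01 -4.0000e-02 -1.3218e+02]
table z -0.0001
px [554  19] 5157 top 0.1488 toprect [749.9  -7.8] [ 5.7 29.2] 47.1
px [320 210] 13891 top 0.1489 toprect [492.8 -13.4] [169.8  28.1] 53.3
px [602 357] 6064 top 0.0708 toprect [ 666.  -410.3] [126.9  61.6] 28.9
```

View pics/wr10.png

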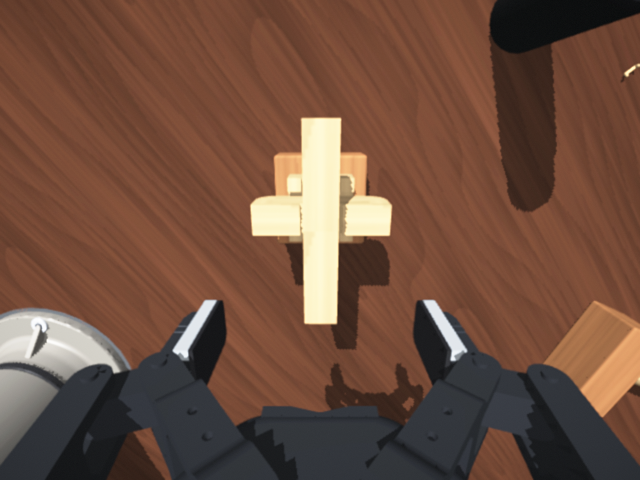

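The long arm lies crosswise in the notch (320,220): centre (492.8,-13.4), yaw 53.3°, top at 0.1489. Now the cap.

```bash

python3 -m crank '[[[0,0,0],[0,0,9.55],0.0854],[[0,0,0],[0,0,9.55],0.0854],[[0,0,0],[0,0,9.55],0.0854],[[0,0,0],[0,0,9.55],0.0854],[[0,0,0],[0,0,9.55],0.0854]]' 40
python3 -m crank '[[[-0.0063,0.0479,0.004],[0,0,0],0.0854],[[-0.0063,0.0479,0.004],[0,0,0],0.0854],[[-0.0063,0.0479,0.004],[0,0,0],0.0854],[[-0.0063,0.0479,0.004],[0,0,0],0.0854],[[-0.0063,0.0479,0.004],[0,0,0],0.0854],[[-0.0063,0.0479,0.004],[0,0,0],0.0854],[[-0.0063,0.0479,0.004],[0,0,0],0.0854],[[-0.0063,0.0479,0.004],[0,0,0],0.0854],[[0,0,0],[0,0,0],0.0854],[[0,0,0],[0,0,0],0.0854]]' 40
python3 plan.py 0.479 -0.40 0.24 -84.4
python3 wr.py wr11
```

```text
t: 32.45
eef_pos: [0.4919, -0.0141, 0.27]
tool_rot: [0.001, 0.999, 0.047, -0.001]
contact_force: [-0.3, -0.4, -0.3]
gripper_width: 0.999
t: 33.7
eef_pos: [0.4797, -0.4001, 0.2377]
tool_rot: [-0.001, 0.999, 0.049, -0.001]
contact_force: [1.0, 0.1, 0.1]
gripper_width: 1.0
t 33.70 pos [ 0.4797 -0.4001  0.2377] jaw -84.4 w 85.4mm F [1.  0.1 0.1] q1,q7 [-0.11 -0.36]
shift now-frame mm [-0.7 -0.2 -2.3]
  after-turn frame [-0.7 -0.2 -2.3] turn [-0.07  0.08  0.03]
  after-turn frame [ 0.7  0.2 -2.3] turn [-1.3000e-01 -1.2000e-01 -1.7997e+02]
table z -0.0001
px [369  36] 6581 top 0.0714 toprect [ 638.8 -428. ] [67.5 60.4] 29.1
px [  8 162] 881 top 0.0381 toprect [495.9 -77.9] [10.7 26.9] 79.4
px [319 205] 1876 top 0.0348 toprect [ 479.4 -400.3] [44.3 44.1] 5.5
```

View pics/wr11.png

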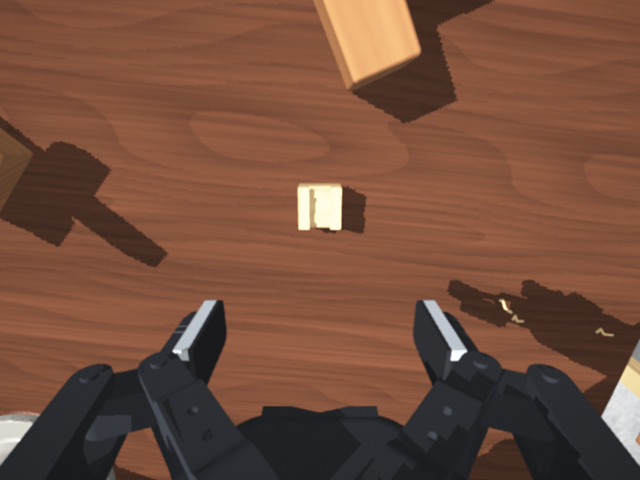

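```bash
python3 - <<'E'
import cv2,numpy as np
from h import *
i=cv2.imread("pics/wr11.png")[170:245,270:370]; cv2.imwrite("pics/wr11z.png",cv2.resize(i,(800,600),interpolation=cv2.INTER_NEAREST))
z=np.load("pics/wr11.npz"); W=cloud(z["p"],z["d"],bot.calibration("wrist"),z["E"])
print("across row 205 z",(W[205,296:346:4,2]*1000).round(0)); print("down col 320 z",(W[182:234:4,320,2]*1000).round(0))
E
```

```text
across row 205 z [-0. 33. 35. 32. 26. 26. 24. 26. 25. 34. 34. 34.  1.]
down col 320 z [-0. 26. 25. 26. 26. 26. 26. 26. 26. 26. 26. 25.  1.]
```

View pics/wr11z.png

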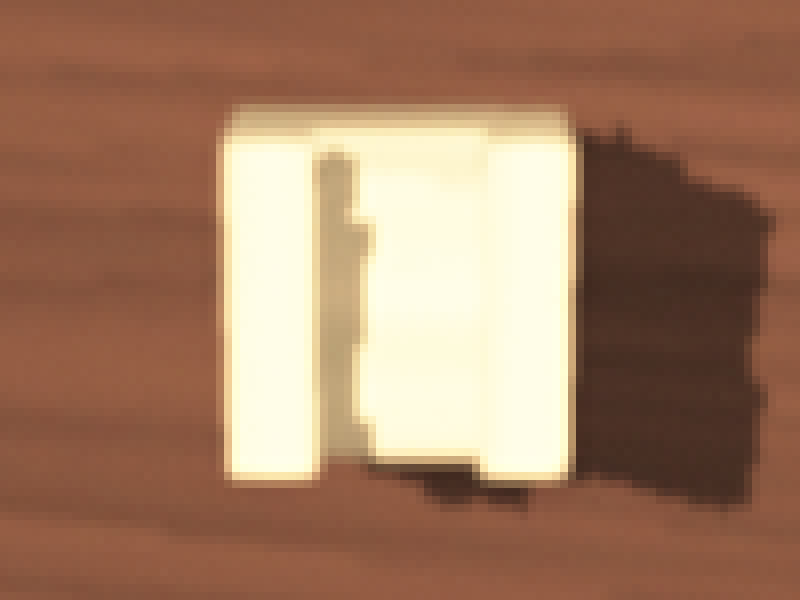

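The groove runs down the picture (zoom columns 315–480; profile 34/26/34 mm), along tool x, so the jaws close across it. Grasp.

```bash

python3 plan.py 0.4794 -0.4003 0.021 -84.4
python3 -m crank '[[[-0.0002,0.0002,0.03],[0,0,0],0.0854],[[0,0,0.055],[0,0,0],0.08],[[0,0,0.05],[0,0,0],0.075],[[0,0,0.04],[0,0,0],0.075],[[0,0,0.025],[0,0,0],0.075],[[0,0,0.016],[0,0,0],0.075],[[0,0,0],[0,0,0],0.075],[[0,0,0],[0,0,0],0.075],[[0,0,0],[0,0,0],0.075]]'
python3 plan.py 0.4794 -0.4003 0.021 -84.4
```

```text
t 33.75 pos [ 0.4803 -0.3993  0.2379] jaw -84.3 w 85.4mm F [-0.1 -0.1 -0.4] q1,q7 [-0.11 -0.36]
shift now-frame mm [ -0.8   1.2 216.9]
  after-turn frame [ -1.    0.9 216.9] turn [-0.08  0.05  0.12]
  after-turn frame [  1.   -0.9 216.9] turn [-8.0000e-02 -1.3000e-01 -1.7988e+02]
t: 34.88
eef_pos: [0.4805, -0.4011, 0.0239]
tool_rot: [0.001, 0.999, 0.05, 0.001]
contact_force: [-0.5, 1.0, -0.3]
gripper_width: 0.881
t 34.88 pos [ 0.4805 -0.4011  0.0239] jaw -84.3 w 75.3mm F [-0.5  1.  -0.3] q1,q7 [ 0.06 -0.18]
shift now-frame mm [-1.  -0.9  2.9]
  after-turn frame [-1.  -0.9  2.9] turn [ 0.07 -0.09  0.08]
  after-turn frame [1.  0.9 2.9] turn [ 1.4000e-01  1.1000e-01 -1.7992e+02]
```

```bash

python3 -m crank '[[[-0.001,-0.0008,0.0015],[0,0,0],0.075],[[0,0,0],[0,0,0],0.036],[[0,0,0],[0,0,0],0.036],[[0,0,0],[0,0,0],0.036],[[0,0,0],[0,0,0],0.036],[[0,0,0],[0,0,0],0.036],[[0,0,0],[0,0,0],0.036]]' 30
python3 plan.py 0.4794 -0.4003 0.021 -84.4
python3 -m crank '[[[0,0,-0.03],[0,0,0],0.036],[[0,0,-0.05],[0,0,0],0.036],[[0,0,-0.06],[0,0,0],0.036],[[0,0,-0.06],[0,0,0],0.036],[[0,0,-0.03],[0,0,0],0.036],[[0,0,0],[0,0,0],0.036],[[0,0,0],[0,0,0],0.036]]' 30
python3 plan.py 0.4928 -0.0136 0.25 -36.7
```

```text
t: 35.75
eef_pos: [0.4789, -0.4, 0.0214]
tool_rot: [0.0, 0.999, 0.05, 0.0]
contact_force: [-0.1, 1.3, 4.2]
gripper_width: 0.507
t 35.75 pos [ 0.4789 -0.4     0.0214] jaw -84.3 w 43.3mm F [-0.1  1.3  4.2] q1,q7 [ 0.06 -0.18]
shift now-frame mm [0.4 0.4 0.4]
  after-turn frame [0.4 0.4 0.4] turn [ 0.01 -0.01  0.08]
  after-turn frame [-0.4 -0.4  0.4] turn [ 2.0000e-02  2.0000e-02 -1.7992e+02]
t: 36.62
eef_pos: [0.4786, -0.3989, 0.2498]
tool_rot: [-0.001, 0.999, 0.05, -0.001]
contact_force: [0.4, 1.2, -0.4]
gripper_width: 0.508
t 36.62 pos [ 0.4786 -0.3989  0.2498] jaw -84.3 w 43.4mm F [ 0.4  1.2 -0.4] q1,q7 [-0.12 -0.37]
shift now-frame mm [  52.5 -382.     0.4]
  after-turn frame [ 3.174e+02 -2.189e+02 -2.000e-01] turn [-1.200e-01  3.000e-02 -4.759e+01]
  after-turn frame [-3.174e+02  2.189e+02 -2.000e-01] turn [3.0000e-02 1.5000e-01 1.3241e+02]
```

```bash

python3 -m crank '[[[0.0066,-0.0478,0],[0,0,0],0.036],[[0.0066,-0.0478,0],[0,0,0],0.036],[[0.0066,-0.0478,0],[0,0,0],0.036],[[0.0066,-0.0478,0],[0,0,0],0.036],[[0.0066,-0.0478,0],[0,0,0],0.036],[[0.0066,-0.0478,0],[0,0,0],0.036],[[0.0066,-0.0478,0],[0,0,0],0.036],[[0.0066,-0.0478,0],[0,0,0],0.036]]' 30
python3 -m crank '[[[0,0,0],[0,0,-9.5],0.036],[[0,0,0],[0,0,-9.5],0.036],[[0,0,0],[0,0,-9.5],0.036],[[0,0,0],[0,0,-9.5],0.036],[[0,0,0],[0,0,-9.5],0.036],[[0,0,0],[0,0,0],0.036],[[0,0,0],[0,0,0],0.036]]' 30
python3 plan.py 0.4928 -0.0136 0.1694 -36.7
python3 wr.py wr12
```

```text
t: 37.62
eef_pos: [0.4925, -0.0121, 0.2499]
tool_rot: [0.0, 0.999, 0.05, -0.001]
contact_force: [0.3, -1.0, 0.1]
gripper_width: 0.508
t: 38.5
eef_pos: [0.493, -0.014, 0.2505]
tool_rot: [-0.0, 0.895, 0.446, -0.001]
contact_force: [0.3, -0.1, -1.1]
gripper_width: 0.506
t 38.50 pos [ 0.493  -0.014   0.2505] jaw -37.0 w 43.2mm F [ 0.3 -0.1 -1.1] q1,q7 [-1.01 -0.4 ]
shift now-frame mm [ 0.3 -0.4 81.1]
  after-turn frame [ 0.2 -0.4 81.1] turn [-0.05  0.07 -0.29]
  after-turn frame [-0.2  0.4 81.1] turn [1.1000e-01 8.0000e-02 1.7971e+02]
table z -0.0001
px [558  17] 4436 top 0.1343 toprect [748.2  -8.5] [ 3.2 23.9] 40.3
px [318 199] 13060 top 0.1489 toprect [513.   13.7] [102.1  28.1] 53.3
px [604 371] 6788 top 0.0707 toprect [ 659.7 -414. ] [117.6  62.3] 29.4
```

View pics/wr12.png

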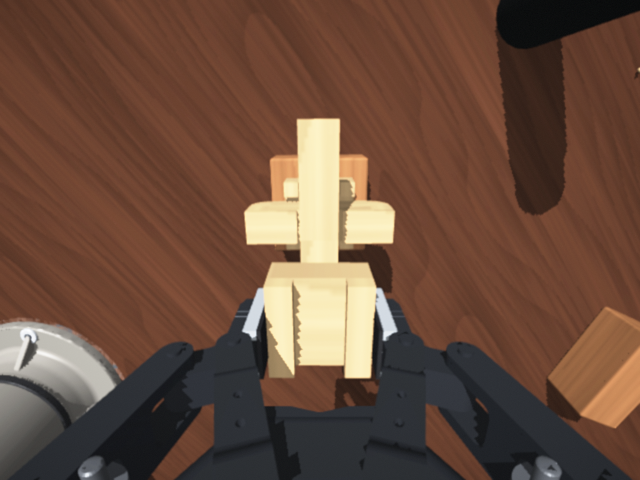

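The cap (320,320) is held level, its groove in line with the long arm (319,190), and centred. Lowering.

```bash

python3 -m crank '[[[0,0,0.03],[0,0,0],0.036],[[0,0,0.025],[0,0,0],0.036],[[0,0,0.012],[0,0,0],0.036],[[0,0,0.006],[0,0,0],0.036],[[0,0,0],[0,0,0],0.036],[[0,0,0],[0,0,0],0.036],[[0,0,0],[0,0,0],0.036]]' 30
python3 plan.py 0.4928 -0.0136 0.1694 -36.7
```

```text
t: 39.42
eef_pos: [0.4939, -0.014, 0.1787]
tool_rot: [0.0, 0.894, 0.448, 0.001]
contact_force: [0.9, -0.4, -1.6]
gripper_width: 0.513
t 39.42 pos [ 0.4939 -0.014   0.1787] jaw -36.8 w 43.8mm F [ 0.9 -0.4 -1.6] q1,q7 [-0.88 -0.28]
shift now-frame mm [-0.4 -1.1  9.3]
  after-turn frame [-0.4 -1.1  9.3] turn [ 0.03 -0.06 -0.11]
  after-turn frame [0.4 1.1 9.3] turn [-9.0000e-02 -5.0000e-02  1.7989e+02]
```

```bash

python3 -m crank '[[[0,-0.0005,0.004],[0,0,0],0.036],[[0,0,0.003],[0,0,0],0.036],[[0,0,0],[0,0,0],0.036],[[0,0,0],[0,0,0],0.036]]' 30
python3 -m crank '[[[0,0,0.0015],[0,0,0],0.036],[[0,0,0],[0,0,0],0.036]]' 30
python3 -m crank '[[[0,0,0.001],[0,0,0],0.036],[[0,0,0],[0,0,0],0.036]]' 30
```

```text
t: 39.92
eef_pos: [0.4931, -0.0138, 0.1712]
tool_rot: [0.0, 0.894, 0.448, -0.0]
contact_force: [0.0, -0.5, -0.6]
gripper_width: 0.512
t: 40.17
eef_pos: [0.4931, -0.0138, 0.1696]
tool_rot: [-0.0, 0.894, 0.448, -0.0]
contact_force: [0.4, -0.5, -0.3]
gripper_width: 0.513
t: 40.42
eef_pos: [0.4934, -0.0138, 0.1693]
tool_rot: [-0.0, 0.894, 0.448, 0.0]
contact_force: [-1.7, 0.6, 8.5]
gripper_width: 0.508
```

Contact at 0.169, as predicted. Release and back off.

```bash

python3 -m crank '[[[0,0,-0.0006],[0,0,0],0.036],[[0,0,0],[0,0,0],0.036],[[0,0,0],[0,0,0],0.048],[[0,0,0],[0,0,0],0.065],[[0,0,0],[0,0,0],0.0854],[[0,0,0],[0,0,0],0.0854],[[0,0,0],[0,0,0],0.0854]]' 30
python3 -m crank '[[[0,0,-0.015],[0,0,0],0.0854],[[0,0,-0.03],[0,0,0],0.0854],[[0,0,-0.04],[0,0,0],0.0854],[[0,0,-0.03],[0,0,0],0.0854],[[0,0,0],[0,0,0],0.0854],[[0,0,0],[0,0,0],0.0854],[[0,0,0],[0,0,0],0.0854]]' 30
python3 wr.py wr13
python3 - <<'E'
from h import *
p,d=bot.read_camera("side"); cv2.imwrite("pics/s2.png",p[120:360,180:500,::-1].repeat(2,0).repeat(2,1))
o=bot.get_obs(); print(o["t"],o["eef_pos"],o["contact_force"])
E
```

```text
t: 41.3
eef_pos: [0.4931, -0.0138, 0.1693]
tool_rot: [0.0, 0.894, 0.448, 0.0]
contact_force: [0.3, 0.0, -0.2]
gripper_width: 0.999
t: 42.18
eef_pos: [0.4925, -0.0138, 0.2835]
tool_rot: [-0.0, 0.894, 0.448, -0.001]
contact_force: [0.3, 0.8, -0.0]
gripper_width: 0.997
table z -0.0001
px [548  20] 5511 top 0.1571 toprect [753.9  -7.9] [ 5.7 31.5] 48.5
px [319 210] 13511 top 0.1823 toprect [493.3 -13.5] [44.5 44.1] 53.0
px [597 350] 6311 top 0.0709 toprect [ 666.1 -410.8] [129.8  61.6] 30.8
42.275 [ 0.49263416 -0.01388764  0.28360937] [-0.81095634 -0.35504219 -0.51391216]
```

View pics/wr13.png

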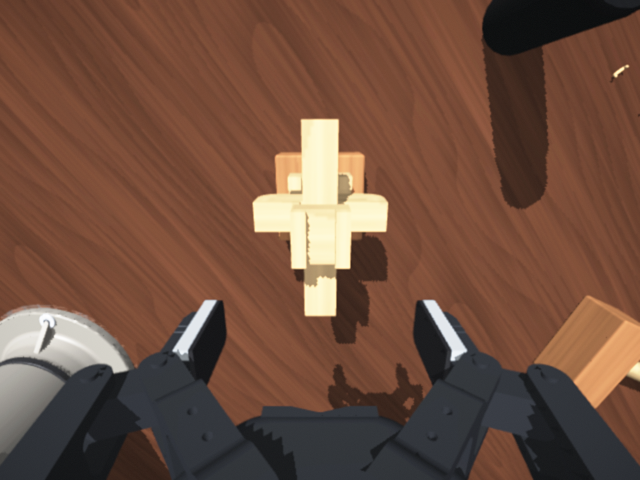

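View pics/s2.png

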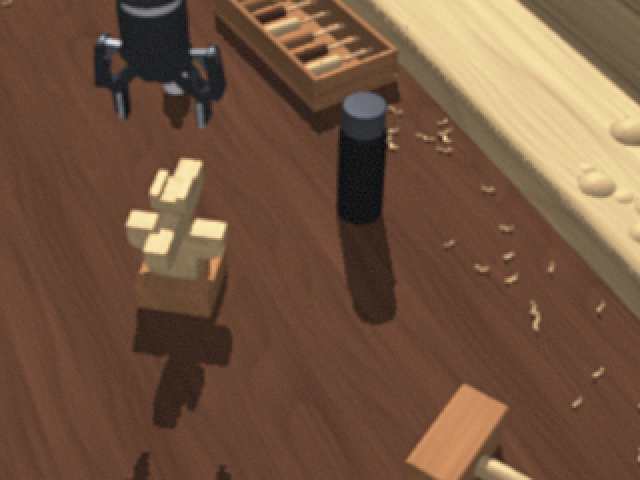

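The wrist view shows the cap on the long arm at (320,240), groove along it: centre (493.3,-13.5), top at 0.1823 (0.182 expected), yaw 53.0°. In the side view the whole stack stands on the stub at (180,240) and the gripper is clear above it.

```bash
python3 -c "
from station import bot
print(bot.hand_in())"
```

```text
the job is handed in; nothing more can be done
None
```

The roof bracket is stacked on the post stub in the order you gave, and I handed the job in at about 42 s. Hand-in gives no verdict, so what follows is from my own checks.

| Piece | Centre x, y (mm) | Yaw (°) | Top height (mm), measured / expected |
|---|---|---|---|
| Post | 492.9, -13.6 | 53.6 | 41 / 40 |
| Bearing block | 493.1, -13.3 | 53.5 | 82.1 / 82 |
| Short arm | 492.4, -13.9 | 53.3 (width direction) | 114.8 / 114 |
| Long arm | 492.8, -13.4 | 53.3 (crosswise in the notch) | 148.9 / 148 |
| Cap block | 493.3, -13.5 | 53.0 (groove along the long arm) | 182.3 / 182 |

- **Placement:** each piece was measured with the wrist camera after it was let go, and sits within about 1 mm of centre on the one below.
- **Release:** the gripper was open and about 100 mm above the stack at hand-in, with contact force at noise level.
- **Bystanders:** I never touched the flask, glue bottle or mallet. The flask and mallet showed no shift in the last pictures. The glue bottle was mostly hidden behind the gripper in the final side picture.
- **Disagreement:** the scene and side cameras differed by about 4–5 mm at the start, so I relied on the wrist camera. Its estimates agreed with where the tool made contact to about 1–2 mm.
- **Forces:** closing on the bearing block, the fingertips lightly touched the bench (about 7 N). Setting the block down peaked at about 28 N at the wrist. Both are well below the limits.

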